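Slide the deep pan onto the runner pair that has room for it

TASK

Put the deep steel pan away in the rack: take it by its black grip and slide its rim, grip end last, onto whichever of the two empty runner pairs has room underneath for the pan's depth. Push it in against the sprung buffers at the back, firmly enough that both catches drop in front of its rim but without forcing it against the end stops, then let go and back away. Leave the sheet of biscuits and the things standing around where they are, and do not knock them.

Things in the scene. Friction and masses are not known exactly. Their poses are not given: they have to be found in the camera images.
- pan: deep steel pan, about 0.22 kg, open on top, standing on the counter left of the rack. Body 130 x 160 mm, 48 mm deep under a flat rim of 150 mm (its x) x 190 mm (its y), rim 5 mm thick (48 to 53 mm above the pan's bottom). Black grip block out in front of its -x side. Origin: centre of its bottom; z up. It enters the rack +x side first; when home its x axis points like the rack's
- pan_rim (a point): centre of the rim's underside, 48 mm above the pan's bottom, axes of the pan. With the rim against the rigid end stops it coincides with top_home or low_home; resting against the catches it is 3 mm short of it
- pan_grip (a point): middle of the black grip, 150 mm from the pan's centre towards its -x, 64 mm above its bottom. Block 24 mm (x) x 50 mm (y) x 34 mm high (46 to 80 mm above the pan's bottom), held by two 6 mm rods 44 mm apart; 63 mm between block and rim, 38 mm clear between the rods. Grip it from above across 24 mm or across 50 mm. A push of 12 to 15 N on it seats the pan; more than 19 N would bend the thin rim
- rack: fixed steel table-top rack, 240 mm wide, 213 mm high, four uprights 66 mm before and behind its centre. Origin: centre of its underside on the counter; x points into the rack (sliding direction; the open front faces -x, to the robot's left), y across, z up. Cross bars near the counter reach 12 mm high; no other bar crosses the front, none is above the top runners there
- top_home (a point): innermost point of the empty top runner pair: midway between its runners, on their sliding face, 168 mm above the counter; axes of the rack. Room underneath: down to the biscuits' tops, 47 mm above low_home. The pan needs 48 mm and a little play under a pair's sliding face; the pair with more room always has it by 6 mm or more, a pair without it must not be used
- top_mouth (a point): mouth of the top runner pair, 113 mm before top_home. Runners are U-channels for the pan's side rims: floor 13 mm wide, walls 195 mm apart (2.5 mm play a side), upper lips 10 mm above the floor from 40 mm before top_home inwards, rigid end stops 75 mm beyond it. At the mouth the floor is bent 7 mm down and the walls flare 7 mm outwards over 20 mm
- carrier: fixed steel double runner, clamped to the uprights by four black knobs at a height that varies (origin 35 to 92 mm above the counter); origin = low_home, axes of the rack. Its upper pair (sliding face 36 mm above its origin) holds the sheet of biscuits; its lower pair is empty
- low_home (a point): innermost point of the empty low runner pair (lower pair of the carrier): midway between its runners, on their sliding face; axes of the rack. Room underneath: down to the cross bars 12 mm above the counter. The biscuit sheet's underside is 36 mm above it
- low_mouth (a point): mouth of the low runner pair, 113 mm before low_home; both pairs have the same runners, flare, stops, catches and buffers. Buffers: a sprung pin stands 6 mm out of each end stop; together they take about 6 N when first touched, 10 N where the catches drop, 11 N at the stops, on top of 2 to 3 N of sliding drag (5 N if held askew). They then press the rim out against the catches
- sheet: flat aluminium sheet 149 x 190 x 3 mm with twelve biscuits (11 mm high in all) on the carrier's upper runners; origin: centre of its underside, 36 mm above the carrier's origin. Must not be hit
- top_catch_right (a joint): catch at the mouth of the top pair, -y runner (rad, 0 = down): light 31 mm sprung strip hinged 105 mm before top_home, 22 mm above the sliding face, sloping down inwards. The entering rim lifts it (1 to 2 N); it rides on the rim at about 0.16 and drops to 0 in front of the rim's edge once the pan is less than about 1.5 mm from the end stops; then it blocks the way out
- top_catch_left (a joint): the same on the +y runner of the top pair
- low_catch_right (a joint): the same on the -y runner of the low pair
- low_catch_left (a joint): the same on the +y runner of the low pair
- mug: dotted mug standing right of the rack, bystander; origin: centre of its foot
- salt: small white salt shaker 38 x 38 x 72 mm standing beyond the pan, bystander; origin: centre of its foot
- pepper: glass pepper shaker with grey top 44 x 44 x 90 mm beside it, bystander; origin: centre of its foot
- bowl: small white bowl 115 mm wide, 51 mm high behind the rack, bystander; origin: centre of its foot

How it is judged (in metres and radians):
At the end, for the whole second after the job is handed in: The pan hangs by its rim on the top or the low empty runner pair, released and at rest: grip end out, level on the sliding faces (3 mm), within 5 mm of the end stops, aligned with the rack (0.06 rad), and both catches of that pair are down in front of the rim (below 0.07 rad) (((x of pan_rim in the frame of top_home above -0.005 m and z of pan_rim in the frame of top_home between -0.003 and 0.003 m and horizontal distance between pan_rim and top_home below 0.008 m and angle between the x axis of pan_rim and the x axis of top_home, either way round below 0.06 rad and value of joint each of top_catch_left, top_catch_right below 0.07 rad and linear speed of pan below 0.01 m/s and x of pan_grip in the frame of top_home below -0.1 m) or (x of pan_rim in the frame of low_home above -0.005 m and z of pan_rim in the frame of low_home between -0.003 and 0.003 m and horizontal distance between pan_rim and low_home below 0.008 m and angle between the x axis of pan_rim and the x axis of low_home, either way round below 0.06 rad and value of joint each of low_catch_left, low_catch_right below 0.07 rad and linear speed of pan below 0.01 m/s and x of pan_grip in the frame of low_home below -0.1 m))); the robot touches nothing.
It fails at once if the pan is forced against the rack or its runners (over 30 N in all its contacts with them) (contact force between pan and rack above 30 N or contact force between pan and carrier above 30 N).
It fails at once if the sheet of biscuits is hit (over 3 N) (contact force between any of pan, the arm, the fingers and sheet above 3 N).
It fails at once if a bystander is displaced by more than 2 cm (distance of any of mug, salt, pepper, bowl from where it was at the start of the episode above 0.02 m).
It also fails if it takes over 61 s, if anything falls off the work surface, if the arm or the gripper's body presses on something with over 40 N, if the wrist force passes 120 N, or if a joint passes its speed limit or range.

ROBOT

A 6-joint arm with a two-finger parallel gripper is mounted at the origin on a cart in front of the work surface, level with it; the furniture and walls round the work are solid. World frame = base frame: x ahead of the robot, y to its left, z up, the work surface at z = 0. Lengths are in m, angles in degrees, forces in N, time in s.
With the tool pointing down it reaches from about 0.4 to 0.825 m from the base axis. Payload 7 kg.
Tool frame: the origin (TCP) lies midway between the tips of the shut fingers; the grasp point (between the pads) lies 19 mm behind it; z points along the fingers, y is the line along which they close (so a half turn about z gives the same grasp; the last joint's range is limited). The gripper opens to 88 mm and grips with 3 to 60 N. Pads are 19 mm wide; open, the fingers measure 130 mm over their backs; the gripper's body (78 mm by 193 mm) begins 47 mm behind the grasp point.
Start: joints at [-56.488, 20.546, 0.682, 0, -70.136, -16.507], TCP at [0.197, -0.645, 0.227] pointing down, gripper open.
Joint ranges: [-176.03, 176.03], [-82.01, 121.73], [-58.28, 71.71], [-173.87, 95.51], [-174.79, -0.11], [-173.66, 173.66]. Speed limits (degrees/s): [136.94, 136.94, 172.46, 180, 180, 180].

INTERFACE

Orientations are given as [roll, pitch, yaw] about the fixed x, y, z axes, in that order (R = Rz(yaw) Ry(pitch) Rx(roll)).
In Python, from plant import r gives the robot as it stands. The module is installed in compiled form; this text tells all that it offers.
- The arm moves only by the tool play_rows, never from a script. Its argument "rows" is a list of rows, each an object with "slide": the shift along the tool's x, y, z as a fraction of full scale, a list of three; "delta_rot": the turn, a rotation vector about the tool's x, y, z as a fraction of full scale, a list of three; "fingers": the opening, from -1 (shut) to 1 (fully open). In form: [{"slide": [x, y, z], "delta_rot": [rx, ry, rz], "fingers": fingers}, ...]. A call has 1 to 8 rows; each row shifts and turns the commanded pose from where the row before left it, along the tool's axes as they then stand; what a row does not reach is not made up. Full scale, the value 1, is 0.15 m for a shift and 0.08 rad for a turn. A row lasts 1/8 s, in which the tool goes at most 62.5 mm and 10.7 degrees, less where a joint would pass 70% of its speed; a pose out of reach is approached as far as the arm can. A call with a number of a shift or a turn outside -1 to 1 is refused whole. A call with a gripper value outside its range is refused whole. The fingers move at their own pace and stop on an object; "squeeze" is the grip in N (left out, the last holds). Time passes only in rows, so rows that do not move let the fingers close. It gives the time, the measured TCP pose, the force, the opening and the grip force at its end, in the units of the state.
- r.get_state(): the state, without advancing time (a new reading comes with each control period).
- r.capture(name): name is "side" or "top" or "wrist"; returns a dict with "image" (400x640x3 uint8, blue, green, red), "fx", "fy", "cx", "cy" (pixels), "R" (3x3) and "t" (3): a world point X has camera coordinates R X + t; the wrist camera has in their place "T_tool_cam" (4x4, takes a point from camera to tool coordinates, whose origin is the TCP and whose axes are the flange's). Camera axes: x right, y down, z forward; pixel columns grow to the right and rows downward; lengths in m; the calibration is good to about 2 mm. A picture is of the moment at which its call begins: read the wrist's pose just before it. There is no depth.
- r.close_job(): hands the job in; it is judged then, once.
The state is a dict: "time_s": time; "joints": joint angles; "qd": joint speeds; "joint_torque": joint torques, N m; "tcp_pos": TCP position; "eef_rot": TCP orientation; "contact_force": force on the tool from outside, world axes, zero at the start; "moment": the same for the moment, N m; "gripper_width": finger opening in m; "gripper_force": force on a finger pad.
Only numpy, scipy, OpenCV 4.12 (cv2) and the standard library are available. Lean on these libraries where they do the work, as an engineer would, in place of code of your own. Each camera call takes 0.05 s, during which the arm holds its last target. There are 200 camera calls.

## Working session

There is one attempt and no reset: what is moved stays moved. The work goes in short steps, Python scripts to look and compute and a tool call to move; the robot and the scene stay as the last step left them, time stands still between calls to the robot, and variables do not carry over. Pictures are saved under pics/ and viewed, at most 10 in all, crops included, and the job is handed in when it is done.

Besides the shell and the picture viewer there is one more tool, called after "Call:" by a JSON object that holds its "method" and its "body", one argument or row to a line. play_rows: Moves the arm, as the interface text tells. Shift numbers are shares of 0.15 m and turn numbers shares of 0.08 rad, none past 1 either way. Its arguments: {"type":"object","properties":{"rows":{"type":"array"},"squeeze":{"type":"number"}},"required":["rows"]}

```bash
mkdir -p pics
python3 - <<'E'
from plant import r
import cv2,pickle
s=r.get_state();print(s['tcp_pos'],s['eef_rot'],s['gripper_width'],s['time_s'])
d={n:r.capture(n) for n in("side","top")}
pickle.dump(d,open('c0.pkl','wb'))
for n,c in d.items():
    cv2.imwrite(f'pics/{n}0.png',c['image']);print(n,c['fx'],c['cx'],c['cy'],c['R'],c['t'])
E
```

```text
[ 0.19725383 -0.64503327  0.22561772] [ 1.79905335e+02 -7.58133673e-03 -1.63001433e+02] 0.08739238707266188 0.0
side 488.1277566224333 315.75854608296964 193.5316854022572 [[-0.86504011 -0.50167564 -0.00521249]
 [-0.29661024  0.51976972 -0.80116278]
 [ 0.40463314 -0.69149186 -0.59842379]] [0.51660146 0.28061418 1.29507772]
top 453.83492014032964 308.1437365813207 202.73066569162626 [[-0.20391062 -0.97898067 -0.00415961]
 [-0.83796235  0.17673189 -0.51631863]
 [ 0.5062011  -0.10179726 -0.85638646]] [0.1555213  0.56973308 1.49572614]
```

View pics/side0.png

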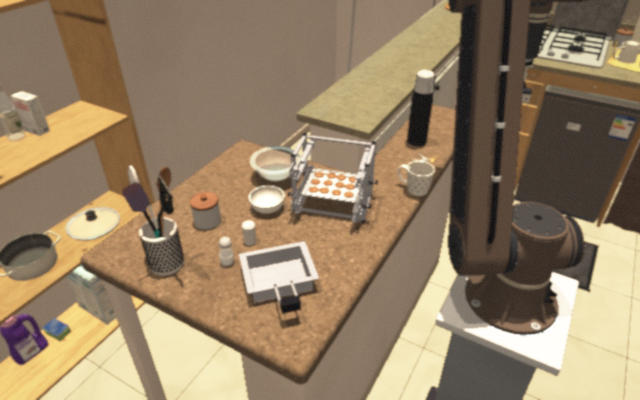

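View pics/top0.png

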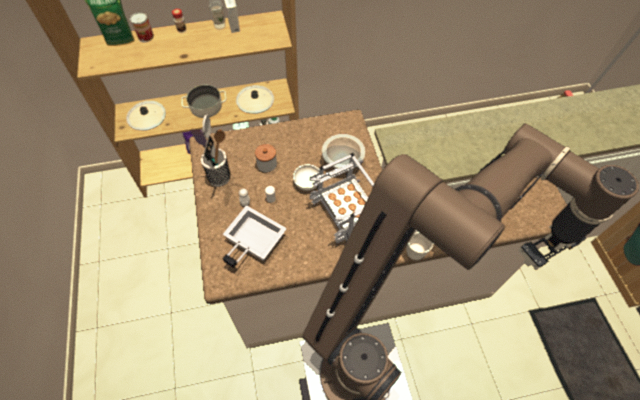

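The side view shows the pan at about (278,270) with its grip at (288,300), and the rack at about (335,180). In the top view the pan is at (255,235), its grip at (233,258), and the rack is partly hidden by the arm. I'll enlarge both.

Run:
```python
import cv2,pickle,numpy as np
d=pickle.load(open('c0.pkl','rb'))
S,T=d['side']['image'],d['top']['image']
M=np.zeros((600,790,3),np.uint8)
z=lambda I,x,y,w,h:cv2.resize(I[y:y+h,x:x+w],None,fx=3,fy=3,interpolation=cv2.INTER_CUBIC)
M[:600,:480]=z(S,230,125,160,200)
M[:270,490:790]=z(T,205,195,100,90)
M[275:599,490:790]=z(T,295,145,100,108)
cv2.imwrite('pics/m0.png',M)
```

```text
(no output)
```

View pics/m0.png

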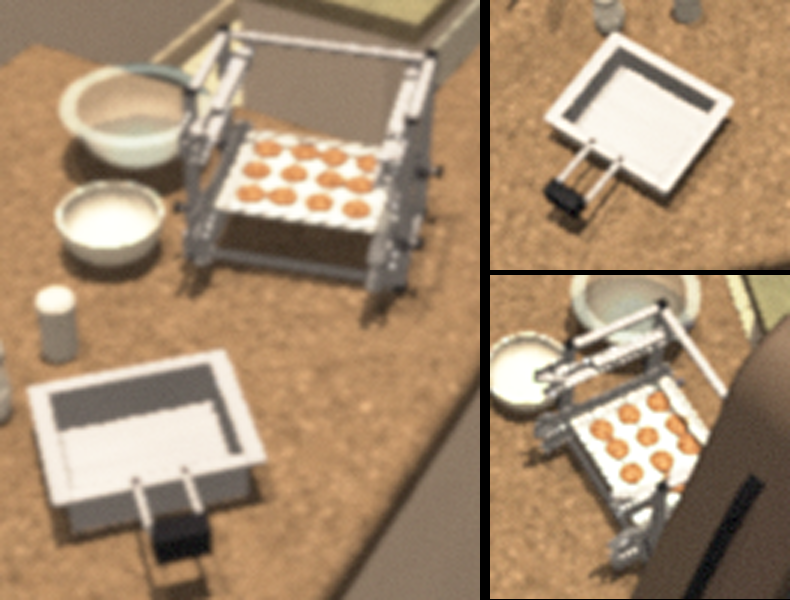

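The enlargement shows the pan rim corners in both views, the twelve biscuits in the side view and nine of them in the top view. I can match these and triangulate.

```bash
cat > h.py <<'E'
import numpy as np,cv2
def P(c): return np.array([[c['fx'],0,c['cx']],[0,c['fy'],c['cy']],[0,0,1]])@np.c_[c['R'],c['t']]
def tri(ca,cb,a,b):
    X=cv2.triangulatePoints(P(ca),P(cb),np.array(a,float).T,np.array(b,float).T);return (X[:3]/X[3]).T
def proj(c,X):
    x=P(c)@np.append(X,1);return x[:2]/x[2]
def ray(c,uv,z):
    C=-c['R'].T@c['t'];d=c['R'].T@np.array([(uv[0]-c['cx'])/c['fx'],(uv[1]-c['cy'])/c['fy'],1]);return C+d*(z-C[2])/d[2]
def wristcam(c,s):
    from scipy.spatial.transform import Rotation as Ro
    T=np.eye(4);T[:3,:3]=Ro.from_euler('xyz',s['eef_rot'],degrees=True).as_matrix();T[:3,3]=s['tcp_pos']
    M=np.linalg.inv(T@c['T_tool_cam']);return dict(c,R=M[:3,:3],t=M[:3,3])
E
python3 - <<'E'
import pickle;from h import *
np.set_printoptions(precision=4,suppress=True)
d=pickle.load(open('c0.pkl','rb'));S,T=d['side'],d['top']
def ref(c,p,k=4):
    h=cv2.cvtColor(c['image'],cv2.COLOR_BGR2HSV).astype(float)
    u,v=np.round(p).astype(int);yy,xx=np.mgrid[v-k:v+k+1,u-k:u+k+1]
    w=(h[yy,xx,1]>100)*1.0*(np.hypot(xx-p[0],yy-p[1])<=k)
    return [(xx*w).sum()/w.sum(),(yy*w).sum()/w.sum()] if w.sum()>3 else list(p)
ms=lambda L:np.array(L)/3+[230,125]
mt=lambda L:(np.array(L)-[490,0])/3+[205,195]
mr=lambda L:(np.array(L)-[490,275])/3+[295,145]
s=ms([(30,385),(224,350),(266,460),(55,503)])
t=mt([(615,33),(733,102),(663,197),(545,118)])
print('rim',tri(S,T,s,t));print('grip',tri(S,T,ms([(180,522)]),mt([(567,190)])))
bs=ms([(250,193),(283,197),(320,203),(257,170),(294,173),(331,180),(267,148),(305,149),(333,157)])
bt=mr([(600,429),(618,450),(632,473),(628,413),(648,436),(663,460),(658,401),(677,425),(690,445)])
for f in (0,1):
    if f: bs=[ref(S,p) for p in bs];bt=[ref(T,p,3) for p in bt]
    X=tri(S,T,bs,bt);print(X,X.mean(0))
for n,c in d.items():print(n,-c['R'].T@c['t'])
# top-bar ends
print('topbar', ray(S,ms([(228,30)])[0],.213),ray(S,ms([(433,52)])[0],.213),ray(T,mr([(662,303)])[0],.213))
E
```

```text
rim [[0.6879 0.2608 0.0555]
 [0.5575 0.1287 0.0538]
 [0.4483 0.2351 0.0565]
 [0.5841 0.3637 0.0524]]
grip [[0.4684 0.3458 0.0769]]
[[ 0.6447 -0.0686  0.0831]
 [ 0.6129 -0.0848  0.0786]
 [ 0.5741 -0.0938  0.0798]
 [ 0.6607 -0.11    0.0824]
 [ 0.6237 -0.1273  0.0802]
 [ 0.5843 -0.1373  0.0792]
 [ 0.6724 -0.1532  0.0811]
 [ 0.6309 -0.1671  0.0847]
 [ 0.6015 -0.1772  0.0782]] [ 0.6228 -0.1244  0.0808]
[[ 0.6447 -0.0683  0.0839]
 [ 0.6134 -0.084   0.0813]
 [ 0.5748 -0.0941  0.081 ]
 [ 0.6611 -0.1099  0.0836]
 [ 0.624  -0.1268  0.0814]
 [ 0.5838 -0.1361  0.0814]
 [ 0.6722 -0.1531  0.0821]
 [ 0.6328 -0.1686  0.0812]
 [ 0.6008 -0.1763  0.0801]] [ 0.6231 -0.1241  0.0818]
side [0.0061 1.0088 1.0025]
top [-0.248   0.2038  1.5757]
topbar [ 0.7252 -0.1604  0.213 ] [ 0.5149 -0.2271  0.213 ] [ 0.7305 -0.1633  0.213 ]
```

Biscuit tops sit at about z 0.082, so the carrier origin is about 0.035 m high. The top pair has about 86 mm of room underneath and the low pair only about 23 mm, so I'll use the top pair. Now I raise the tool and go over to the pan.

Call:
{"method": "play_rows", "body": {
  "rows": [
    {"slide": [0,0,-0.34],"delta_rot": [0,0,0],"fingers": 1},
    {"slide": [0,0,-0.34],"delta_rot": [0,0,0],"fingers": 1},
    {"slide": [0,0,-0.34],"delta_rot": [0,0,0],"fingers": 1},
    {"slide": [-0.226,0.276,0],"delta_rot": [0,0,0],"fingers": 1},
    {"slide": [-0.226,0.276,0],"delta_rot": [0,0,0],"fingers": 1},
    {"slide": [-0.226,0.276,0],"delta_rot": [0,0,0],"fingers": 1},
    {"slide": [-0.226,0.276,0],"delta_rot": [0,0,0],"fingers": 1},
    {"slide": [-0.226,0.276,0],"delta_rot": [0,0,0],"fingers": 1}
  ]
}}

```text
time_s: 1.1
tcp_pos: [0.2991, -0.3962, 0.3793]
eef_rot: [180.0, -0.0, -163.0]
contact_force: [0.7, 1.0, 0.9]
gripper_width: 0.0876
gripper_force: 0.0
```

Call:
{"method": "play_rows", "body": {
  "rows": [
    {"slide": [-0.226,0.276,0],"delta_rot": [0,0,0],"fingers": 1},
    {"slide": [-0.226,0.276,0],"delta_rot": [0,0,0],"fingers": 1},
    {"slide": [-0.226,0.276,0],"delta_rot": [0,0,0],"fingers": 1},
    {"slide": [-0.226,0.276,0],"delta_rot": [0,0,0],"fingers": 1},
    {"slide": [-0.226,0.276,0],"delta_rot": [0,0,0],"fingers": 1},
    {"slide": [-0.1,0.38,0],"delta_rot": [0,0,0],"fingers": 1},
    {"slide": [-0.1,0.38,0],"delta_rot": [0,0,0],"fingers": 1},
    {"slide": [-0.1,0.38,0],"delta_rot": [0,0,0],"fingers": 1}
  ]
}}

```text
time_s: 2.1
tcp_pos: [0.3928, 0.028, 0.3796]
eef_rot: [180.0, 0.0, -163.0]
contact_force: [1.1, -0.1, 0.2]
gripper_width: 0.0877
gripper_force: 0.0
```

Call:
{"method": "play_rows", "body": {
  "rows": [
    {"slide": [-0.18,0.32,0],"delta_rot": [0,0,0],"fingers": 1},
    {"slide": [-0.18,0.32,0],"delta_rot": [0,0,0],"fingers": 1},
    {"slide": [-0.18,0.32,0],"delta_rot": [0,0,0],"fingers": 1},
    {"slide": [-0.18,0.32,0],"delta_rot": [0,0,0],"fingers": 1},
    {"slide": [-0.18,0.32,0],"delta_rot": [0,0,0],"fingers": 1},
    {"slide": [-0.18,0.32,0],"delta_rot": [0,0,0],"fingers": 1},
    {"slide": [0,0,0],"delta_rot": [0,0,-1],"fingers": 1},
    {"slide": [0,0,0],"delta_rot": [0,0,-1],"fingers": 1}
  ]
}}

```text
time_s: 3.1
tcp_pos: [0.464, 0.3498, 0.3783]
eef_rot: [-179.9, -0.1, -153.6]
contact_force: [0.0, -0.3, -0.2]
gripper_width: 0.0873
gripper_force: 0.0
```

Call:
{"method": "play_rows", "body": {
  "rows": [
    {"slide": [0,0,0.2],"delta_rot": [0,0,-1],"fingers": 1},
    {"slide": [0,0,0.2],"delta_rot": [0,0,-1],"fingers": 1},
    {"slide": [0,0,0.2],"delta_rot": [0,0,-1],"fingers": 1},
    {"slide": [0,0,0.2],"delta_rot": [0,0,-1],"fingers": 1},
    {"slide": [0,0,0],"delta_rot": [0,0,-0.2],"fingers": 1},
    {"slide": [0,0,0],"delta_rot": [0,0,0],"fingers": 1}
  ]
}}

```text
time_s: 3.85
tcp_pos: [0.4647, 0.3494, 0.2608]
eef_rot: [-180.0, 0.1, -134.6]
contact_force: [0.6, 0.2, -0.0]
gripper_width: 0.0877
gripper_force: 0.0
```

Run:
```python
from plant import r
import cv2,pickle,numpy as np
s=r.get_state();print(s['tcp_pos'],s['eef_rot'],s['joints'])
d={n:r.capture(n) for n in("wrist","side","top")};d['s']=s
pickle.dump(d,open('c1.pkl','wb'))
print(d['wrist']['T_tool_cam'],d['wrist']['fx'])
M=np.zeros((600,800,3),np.uint8)
z=lambda I,x,y,w,h,f:cv2.resize(I[y:y+h,x:x+w],None,fx=f,fy=f,interpolation=cv2.INTER_CUBIC)
M[:250,:400]=cv2.resize(d['wrist']['image'],(400,250))
M[250:550,:400]=z(d['top']['image'],295,145,100,75,4)
M[:600,410:800]=z(d['side']['image'],283,125,97,150,4)[:600,:390] if 0 else np.pad(z(d['side']['image'],283,125,97,150,4),((0,0),(0,2),(0,0)))
cv2.imwrite('pics/m1.png',M)
```

```text
[0.4646744  0.34936927 0.26075511] [-1.79978860e+02  6.46625714e-02 -1.34637085e+02] [ 5.62242984e+01  1.05521864e+01 -8.52719197e+00  3.48736102e-02
 -7.08611042e+01 -1.00872812e+02]
[[ 3.40047878e-04 -9.66509324e-01 -2.56631276e-01  6.82803062e-02]
 [ 9.99998717e-01 -7.30560642e-05  1.60018224e-03 -1.26331068e-03]
 [-1.56533952e-03 -2.56631491e-01  9.66508059e-01 -1.57542125e-01]
 [ 0.00000000e+00  0.00000000e+00  0.00000000e+00  1.00000000e+00]] 333.4712911473184
```

View pics/m1.png

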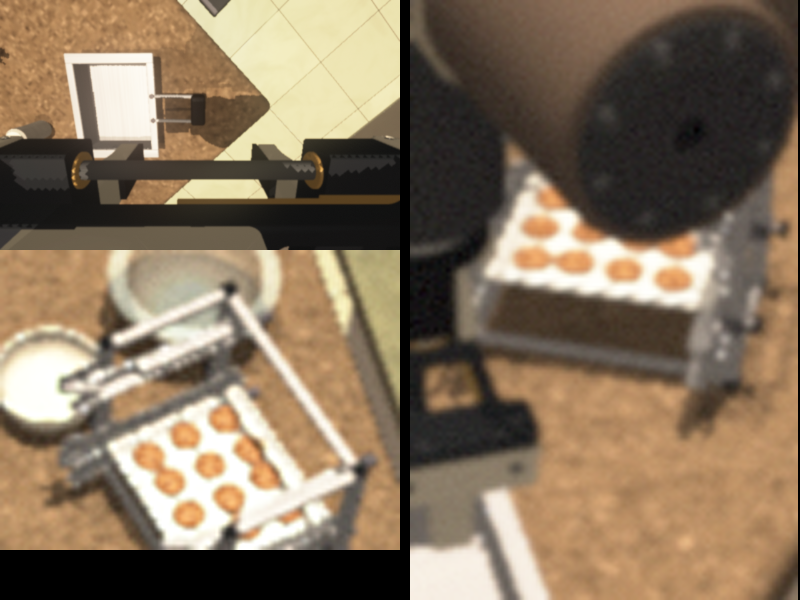

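Wrist view (upper left, scaled down 1.6 times): the pan's grip is at about (198,109) and the rim spans (65..160, 53..157). The top view shows the rack's four dark upper corners at mosaic (105,343), (230,288), (360,465) and (235,530).

Run:
```python
import pickle;from h import *
np.set_printoptions(precision=4,suppress=True)
d=pickle.load(open('c1.pkl','rb'));T=d['top'];W=wristcam(d['wrist'],d['s'])
mt=lambda L:(np.array(L)-[0,250])/4+[295,145]
C=np.array([ray(T,p,.209) for p in mt([(105,343),(230,288),(360,465),(235,530)])]);print(C,C.mean(0))
a=C[1]+C[2]-C[0]-C[3];b=C[0]+C[1]-C[2]-C[3]
for v in(a,b):print(np.degrees(np.arctan2(v[1],v[0])),np.hypot(*v[:2])/2)
# runner mouth +y
print('runner',[ray(T,p,.168) for p in mt([(66,382),(238,332)])])
g=cv2.cvtColor(W['image'],cv2.COLOR_BGR2GRAY)
m=(g<38).astype(np.uint8);m[:130]=0;m[212:]=0;m[:,:280]=0;m[:,350:]=0
n,l,st,ce=cv2.connectedComponentsWithStats(m);print(st,ce)
i=1+np.argmax(st[1:,4]);x,y,w,h=st[i,:4]
for z in(.08,.064):print('block',z,[ray(W,p,z) for p in((x,y),(x+w,y),(x+w,y+h),(x,y+h),(x+w/2,y+h/2))])
print(np.round(g[150:204:4,296:340:3]))
# rim right/left edges
print('rim',[ray(W,np.array(p)*1.6,.053) for p in((65,55),(157,53),(160,157))])
# grip stereo
print('stereo',tri(W,T,[(317,168)],[np.array((567-490,190))/3+[205,195]]))
print('exp grip px', proj(W,[.4625,.352,.08]))
```

```text
[[ 0.6951 -0.0361  0.209 ]
 [ 0.7325 -0.1648  0.209 ]
 [ 0.5199 -0.2276  0.209 ]
 [ 0.4788 -0.1029  0.209 ]] [ 0.6066 -0.1328  0.209 ]
-72.78413680522452 0.1326251044850068
16.810131522626175 0.22405544060790877
runner [array([0.6874, 0.0021, 0.168 ]), array([ 0.7097, -0.17  ,  0.168 ])]
[[     0      0    640    400 255957]
 [   314    153      1      1      1]
 [   318    152      6      3     10]
 [   325    164      2      9     10]
 [   325    176      2      7      9]
 [   325    184      2      8     10]
 [   325    193      2      1      2]
 [   326    195      1      1      1]] [[319.4992 199.5045]
 [314.     153.    ]
 [320.6    152.8   ]
 [325.9    168.2   ]
 [325.5556 179.    ]
 [325.8    187.1   ]
 [325.5    193.    ]
 [326.     195.    ]]
block 0.08 [array([0.4463, 0.3331, 0.08  ]), array([0.442 , 0.3374, 0.08  ]), array([0.4441, 0.3396, 0.08  ]), array([0.4485, 0.3353, 0.08  ]), array([0.4452, 0.3363, 0.08  ])]
block 0.064 [array([0.4477, 0.3347, 0.064 ]), array([0.4432, 0.3392, 0.064 ]), array([0.4454, 0.3415, 0.064 ]), array([0.4499, 0.337 , 0.064 ]), array([0.4465, 
[... 368 characters left out ...]
42  41  37  65  78  79  78]
 [ 63  64  62  48  44  43  43  42  41  40  38  71  79  78  76]
 [ 76  76  78  58  42  45  44  42  40  40  37  74  76  81  76]
 [ 80  79  80  58  43  43  43  42  41  40  36  69  72  79  85]
 [ 82  76  68  55  43  43  43  42  41  40  36  69  73  77  79]
 [ 88  80  78  60  41  44  42  40  41  40  37  67  72  72  72]
 [133 135 132  92  42  43  42  41  41  40  38  67  72  77  74]
 [ 84  87  81  71  43  43  41  41  40  39  44  73  76  72  69]
 [ 82  82  78  74  74  76  74  74  71  70  74  76  72  70  74]]
rim [array([0.5607, 0.1315, 0.053 ]), array([0.4491, 0.2371, 0.053 ]), array([0.5834, 0.368 , 0.053 ])]
stereo [[0.4565 0.343  0.0986]]
exp grip px [319.6512 176.0064]
```

The rack yaw is about -73° with its centre at about (0.606,-0.132). The grip centre agrees with the current TCP to within 2 mm, so I descend and grip.

Call:
{"method": "play_rows", "body": {
  "rows": [
    {"slide": [0.01,0,0.3],"delta_rot": [0,0,0],"fingers": 1},
    {"slide": [0,0,0.3],"delta_rot": [0,0,0],"fingers": 1},
    {"slide": [0,0,0.3],"delta_rot": [0,0,0],"fingers": 1},
    {"slide": [0,0,0.3],"delta_rot": [0,0,0],"fingers": 1},
    {"slide": [0,0,0.12],"delta_rot": [0,0,0],"fingers": 1},
    {"slide": [0,0,0.11],"delta_rot": [0,0,0],"fingers": 1},
    {"slide": [0,0,0],"delta_rot": [0,0,0],"fingers": 1}
  ]
}}

```text
time_s: 4.88
tcp_pos: [0.463, 0.3478, 0.0446]
eef_rot: [-180.0, -0.1, -134.6]
contact_force: [-0.1, 0.4, -0.2]
gripper_width: 0.0878
gripper_force: 0.0
```

Call:
{"method": "play_rows", "body": {
  "rows": [
    {"slide": [0,0,0],"delta_rot": [0,0,0],"fingers": -1},
    {"slide": [0,0,0],"delta_rot": [0,0,0],"fingers": -1},
    {"slide": [0,0,0],"delta_rot": [0,0,0],"fingers": -1},
    {"slide": [0,0,0],"delta_rot": [0,0,0],"fingers": -1},
    {"slide": [0,0,0],"delta_rot": [0,0,0],"fingers": -1},
    {"slide": [0,0,0],"delta_rot": [0,0,0],"fingers": -1}
  ],
  "squeeze": 45
}}

```text
time_s: 5.62
tcp_pos: [0.4632, 0.348, 0.0451]
eef_rot: [-180.0, 0.0, -134.6]
contact_force: [-0.2, -0.2, 0.2]
gripper_width: 0.0335
gripper_force: 0.0
```

Call:
{"method": "play_rows", "body": {
  "rows": [
    {"slide": [0,0,0],"delta_rot": [0,0,0],"fingers": -1},
    {"slide": [0,0,0],"delta_rot": [0,0,0],"fingers": -1},
    {"slide": [0,0,0],"delta_rot": [0,0,0],"fingers": -1},
    {"slide": [0,0,0],"delta_rot": [0,0,0],"fingers": -1}
  ]
}}

```text
time_s: 6.12
tcp_pos: [0.4631, 0.348, 0.045]
eef_rot: [180.0, 0.0, -134.6]
contact_force: [0.1, 0.3, -0.9]
gripper_width: 0.0237
gripper_force: 45.0
```

Call:
{"method": "play_rows", "body": {
  "rows": [
    {"slide": [0,0,-0.1],"delta_rot": [0,0,0],"fingers": -1},
    {"slide": [0,0,-0.25],"delta_rot": [0,0,0],"fingers": -1},
    {"slide": [0,0,-0.3],"delta_rot": [0,0,0],"fingers": -1},
    {"slide": [0,0,-0.2],"delta_rot": [0,0,0],"fingers": -1},
    {"slide": [0,0,-0.05],"delta_rot": [0,0,0.5],"fingers": -1},
    {"slide": [0,0,0],"delta_rot": [0,0,0.7],"fingers": -1},
    {"slide": [0,0,0],"delta_rot": [0,0,0.7],"fingers": -1},
    {"slide": [0,0,0],"delta_rot": [0,0,0.7],"fingers": -1}
  ]
}}

```text
time_s: 7.12
tcp_pos: [0.4629, 0.3477, 0.1809]
eef_rot: [180.0, 0.0, -146.6]
contact_force: [0.4, -0.7, -3.2]
gripper_width: 0.0235
gripper_force: 45.0
```

Call:
{"method": "play_rows", "body": {
  "rows": [
    {"slide": [0,0,0],"delta_rot": [0,0,0.7],"fingers": -1},
    {"slide": [0,0,0],"delta_rot": [0,0,0.7],"fingers": -1},
    {"slide": [0,0,0],"delta_rot": [0,0,0.7],"fingers": -1},
    {"slide": [0,0,0],"delta_rot": [0,0,0.7],"fingers": -1},
    {"slide": [0,0,0],"delta_rot": [0,0,0.5],"fingers": -1},
    {"slide": [0,0,0],"delta_rot": [0,0,0.29],"fingers": -1},
    {"slide": [0,0,0],"delta_rot": [0,0,0],"fingers": -1}
  ]
}}

```text
time_s: 8.0
tcp_pos: [0.4631, 0.3479, 0.1805]
eef_rot: [180.0, 0.0, -162.9]
contact_force: [0.2, -0.2, -2.5]
gripper_width: 0.0242
gripper_force: 45.0
```

Call:
{"method": "play_rows", "body": {
  "rows": [
    {"slide": [0,-0.15,0],"delta_rot": [0,0,0],"fingers": -1},
    {"slide": [0.03,-0.25,0],"delta_rot": [0,0,0],"fingers": -1},
    {"slide": [0,-0.25,0],"delta_rot": [0,0,0],"fingers": -1},
    {"slide": [0,-0.2,0],"delta_rot": [0,0,0],"fingers": -1},
    {"slide": [0,-0.1,0],"delta_rot": [0,0,0],"fingers": -1},
    {"slide": [0,0,0],"delta_rot": [0,0,0],"fingers": -1}
  ]
}}

```text
time_s: 8.75
tcp_pos: [0.5008, 0.2093, 0.1802]
eef_rot: [180.0, 0.0, -163.0]
contact_force: [0.5, 0.6, -2.2]
gripper_width: 0.0237
gripper_force: 45.0
```

Run:
```python
from plant import r
import cv2,pickle,numpy as np
s=r.get_state();print(s['tcp_pos'],s['eef_rot'])
d={n:r.capture(n) for n in("wrist","side","top")};d['s']=s
pickle.dump(d,open('c2.pkl','wb'))
M=np.zeros((600,800,3),np.uint8)
z=lambda I,x,y,w,h,f:cv2.resize(I[y:y+h,x:x+w],None,fx=f,fy=f,interpolation=cv2.INTER_CUBIC)
M[:290,:400]=cv2.resize(d['wrist']['image'],(464,290))[:,:400]
M[300:600,:400]=z(d['top']['image'],265,140,133,100,3)[:,:400] if 0 else np.pad(z(d['top']['image'],265,140,133,100,3),((0,0),(0,1),(0,0)))
M[:600,410:800]=z(d['side']['image'],255,125,130,200,3)
cv2.imwrite('pics/m2.png',M)
```

```text
[0.50081805 0.20934596 0.18017487] [ 1.79995322e+02  1.15206918e-03 -1.63035112e+02]
```

View pics/m2.png

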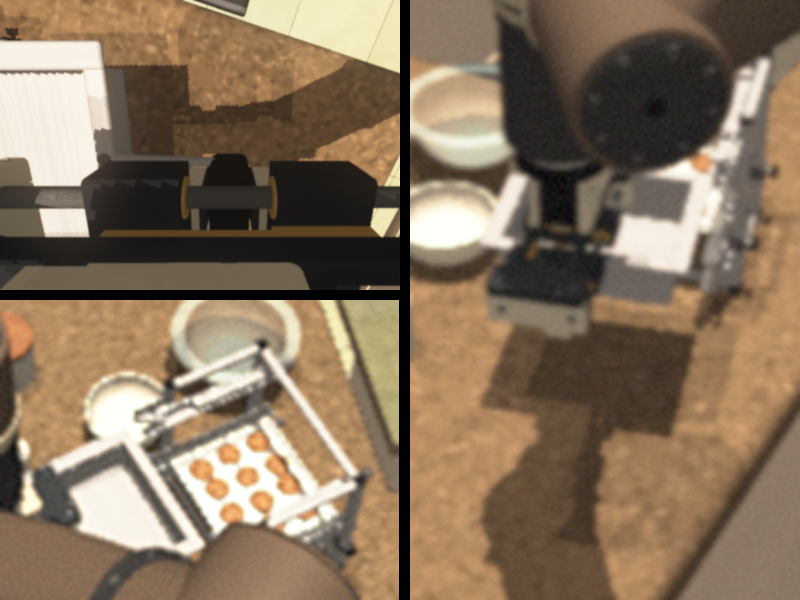

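The wrist view shows the pan held square in the fingers, its rim corner (-x,-y) at mosaic (102,40). The top view shows the rim's leading (+x,+y) corner at mosaic (127,437), just outside the left mouth at (137,413). I'll check how the pan sits in the hand.

Run:
```python
import pickle;from h import *
np.set_printoptions(precision=4,suppress=True)
d=pickle.load(open('c2.pkl','rb'));T=d['top'];S=d['side'];W=wristcam(d['wrist'],d['s'])
ex=np.array([.292,-.956]);ey=np.array([.956,.292]);H=np.array([.605,-.132]);g=np.array(d['s']['tcp_pos'])[:2]
def loc(X,o):v=X[:2]-o;return np.array([v@ex,v@ey])*1000
for z in(.183,.188):
    print(z,'corner-x-y rel grip',loc(ray(W,np.array([102,40])*640/464,z),g),'exp 75 -95')
    print('  top +x+y',loc(ray(T,np.array([127,137])/3+[265,140],z),g),'exp 225 95')
    print('  top +x-y',loc(ray(T,np.array([205,250])/3+[265,140],z),g),'exp 225 -95')
for nm,p in(('mouth tip',(137,113)),('in',(268,65))):print(nm,[loc(ray(T,np.array(p)/3+[265,140],z),H) for z in(.168,.18)])
g_=W['image'];hs=cv2.cvtColor(g_,cv2.COLOR_BGR2GRAY)
print(hs[100,120:160:2]);print(hs[44:70:2,100])
```

```text
0.183 corner-x-y rel grip [ 75.9751 -89.6615] exp 75 -95
  top +x+y [217.798   86.6334] exp 225 95
  top +x-y [221.8101 -94.7725] exp 225 -95
0.188 corner-x-y rel grip [ 73.5415 -88.9538] exp 75 -95
  top +x+y [216.25    83.7465] exp 225 95
  top +x-y [220.2478 -97.0081] exp 225 -95
mouth tip [array([-106.1879,  120.7344]), array([-110.1427,  113.5897])]
in [array([ 75.8774, 104.6804]), array([70.3706, 97.6725])]
[244 245 246 246 246 246 247 248 248 245 226 183 131  94  90  91  90  89
  88  88]
[135 115 114 118 124 130 171 223 242 245 245 244 243]
```

Run:
```python
import pickle;from h import *
np.set_printoptions(precision=1,suppress=True,linewidth=150)
d0=pickle.load(open('c0.pkl','rb'));d=pickle.load(open('c1.pkl','rb'))
M=cv2.resize(d0['side']['image'][130:225,285:385],None,fx=6,fy=6,interpolation=cv2.INTER_CUBIC)
cv2.imwrite('pics/m3.png',M)
W=wristcam(d['wrist'],d['s']);g=cv2.cvtColor(W['image'],cv2.COLOR_BGR2GRAY)
ex=np.array([.713,-.701]);ey=np.array([.701,.713]);G=np.array([.4631,.348])
def loc(X):v=X[:2]-G;return np.array([v@ex,v@ey])*1000
for col in (280,290):
    p=g[140:215,col].astype(int);print('rods',col,p)
for col in(244,250):
    p=g[70:270,col].astype(int);e=np.abs(np.diff(p));i=np.where(e>35)[0]+70;print('rim col',col,i,[loc(ray(W,(col,k+.5),.053)) for k in (i[0],i[-1])])
print([loc(ray(W,(285,k),.05)) for k in(154,194)])
```

```text
rods 280 [131 132 135 137 140 142 145 143 128 104 100 128 168 193 190 157 113  92  85  86  87  89  92  95  95  91  88  83  80  79  79  79  76  72  69  71  74
  79  86  88  89  88  87  85  84  83  83  83  83  86  93 107 123 133 134 118  98  87  84  83  83  84  85  84  86  86  86  84  85  84  85  90 106 125
 135]
rods 290 [116 117 118 119 120 123 125 126 117  98  93 118 159 190 191 164 127 102  90  86  83  82  81  83  84  85  85  85  84  82  80  76  71  65  62  64  70
  77  83  86  86  85  84  83  83  84  85  86  86  88  91 103 119 132 132 120  98  80  74  75  78  80  83  84  85  85  85  85  83  84  90 108 130 144
 148]
rim col 244 [150 196 251] [array([ 79.2, -20.7]), array([86. , 98.9])]
rim col 250 [156 251] [array([ 72.9, -14.1]), array([78.9, 98.9])]
[array([ 34.7, -16.3]), array([35.9, 29.4])]
```

View pics/m3.png

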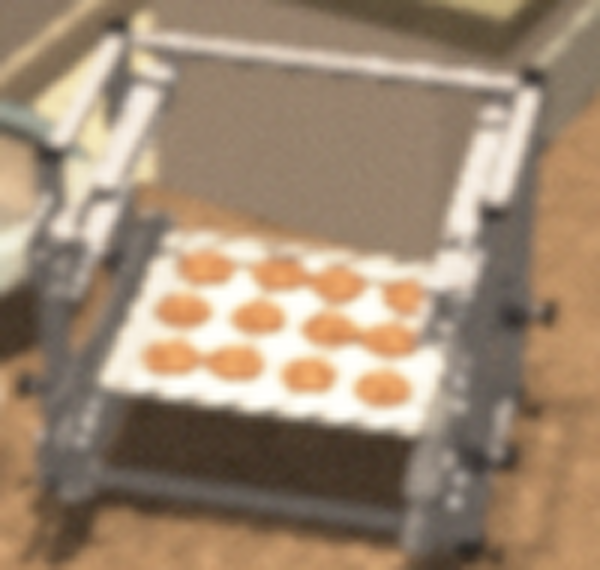

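The enlarged rack shows the left top runner from (155,75) to (85,255) and the right one from (493,115) to (455,275). I'll use the midline between them as a check on the lateral position.

Run:
```python
import pickle;from h import *
np.set_printoptions(precision=1,suppress=True,linewidth=150)
d0=pickle.load(open('c0.pkl','rb'));S=d0['side']
ex=np.array([.2924,-.9563]);ey=np.array([.9563,.2924]);H=np.array([.605,-.132])
def loc(X):v=X[:2]-H;return np.array([v@ex,v@ey])*1000
for n,p,zs in(('Lin',(155,75),(.168,.178)),('Lout',(85,255),(.168,.178)),('Rin',(493,115),(.168,.178)),('Rout',(455,275),(.168,.178)),
 ('topBL',(122,32),(.213,.208)),('topBR',(530,75),(.213,.208)),('topFL',(52,150),(.213,.208)),('topFR',(495,208),(.213,.208)),('crossL',(110,480),(.012,)),('crossR',(405,518),(.012,)),
 ('sheetFL',(100,385),(.071,.074)),('sheetFR',(410,432),(.071,.074))):
    print(n,[loc(ray(S,np.array(p)/6+[285,130],z)) for z in zs])
```

```text
Lin [array([93.4, 98.7]), array([77.1, 94.7])]
Lout [array([-86.2,  91.8]), array([-100.4,   87.8])]
Rin [array([ 92.4, -89.8]), array([ 76.1, -91.6])]
Rout [array([-62.8, -93.3]), array([-77.2, -95.1])]
topBL [array([ 59.7, 108.3]), array([ 68.1, 110.5])]
topBR [array([  62.9, -111. ]), array([  71.3, -110.2])]
topFL [array([-62.7, 113.9]), array([-55.1, 116.2])]
topFR [array([ -66.5, -111.3]), array([ -58.9, -110.5])]
crossL [array([-71.6,  85.7])]
crossR [array([-68.3, -75.2])]
sheetFL [array([-65.8,  91.4]), array([-69.6,  90.4])]
sheetFR [array([-69.8, -75.7]), array([-73.6, -76.3])]
```

Call:
{"method": "play_rows", "body": {
  "rows": [
    {"slide": [0.023,0,0.04],"delta_rot": [0,0,0],"fingers": -1},
    {"slide": [0,0,0.04],"delta_rot": [0,0,0],"fingers": -1},
    {"slide": [0,-0.04,0],"delta_rot": [0,0,0],"fingers": -1},
    {"slide": [0,-0.06,0],"delta_rot": [0,0,0],"fingers": -1},
    {"slide": [0,-0.06,0],"delta_rot": [0,0,0],"fingers": -1},
    {"slide": [0,-0.06,0],"delta_rot": [0,0,0],"fingers": -1},
    {"slide": [0,0,0],"delta_rot": [0,0,0],"fingers": -1}
  ]
}}

```text
time_s: 9.78
tcp_pos: [0.5072, 0.177, 0.1682]
eef_rot: [180.0, 0.0, -163.0]
contact_force: [-1.1, -0.1, -3.1]
gripper_width: 0.0236
gripper_force: 45.0
```

Call:
{"method": "play_rows", "body": {
  "rows": [
    {"slide": [0,-0.06,0],"delta_rot": [0,0,0],"fingers": -1},
    {"slide": [0,-0.06,0],"delta_rot": [0,0,0],"fingers": -1},
    {"slide": [0,-0.06,0],"delta_rot": [0,0,0],"fingers": -1}
  ]
}}

```text
time_s: 10.15
tcp_pos: [0.515, 0.1518, 0.168]
eef_rot: [180.0, 0.0, -162.9]
contact_force: [0.0, 0.0, -4.3]
gripper_width: 0.0241
gripper_force: 45.0
```

Call:
{"method": "play_rows", "body": {
  "rows": [
    {"slide": [0,-0.06,0],"delta_rot": [0,0,0],"fingers": -1},
    {"slide": [0,-0.06,0],"delta_rot": [0,0,0],"fingers": -1},
    {"slide": [0,-0.06,0],"delta_rot": [0,0,0],"fingers": -1},
    {"slide": [0,-0.06,0],"delta_rot": [0,0,0],"fingers": -1}
  ]
}}

```text
time_s: 10.65
tcp_pos: [0.5256, 0.1169, 0.168]
eef_rot: [-180.0, -0.0, -163.0]
contact_force: [0.6, 1.1, -4.6]
gripper_width: 0.0236
gripper_force: 45.0
```

Run:
```python
from plant import r
import cv2,pickle,numpy as np
s=r.get_state();print(s['tcp_pos'],s['contact_force'],s['moment'])
d={n:r.capture(n) for n in("wrist","side","top")};d['s']=s
pickle.dump(d,open('c3.pkl','wb'))
M=np.zeros((600,800,3),np.uint8)
z=lambda I,x,y,w,h,f:cv2.resize(I[y:y+h,x:x+w],None,fx=f,fy=f,interpolation=cv2.INTER_CUBIC)
M[:400,:400]=z(d['top']['image'],295,145,100,100,4)
M[:400,400:800]=z(d['side']['image'],280,125,100,100,4)
M[400:600,:320]=cv2.resize(d['wrist']['image'],(320,200))
cv2.imwrite('pics/m4.png',M)
```

```text
[0.52558214 0.11694979 0.16799884] [ 0.63736925  1.09072109 -4.56680972] [0.93477583 0.32367873 0.00406238]
```

View pics/m4.png

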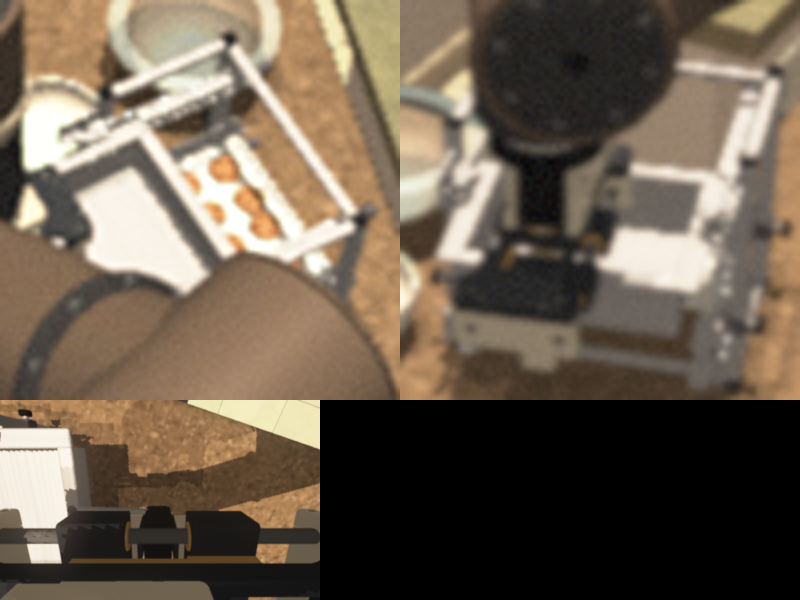

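The pan is between the top runners with its left rim beside the left wall and its front past the catches. I continue slightly lower, because the lips begin here.

Call:
{"method": "play_rows", "body": {
  "rows": [
    {"slide": [0,0,0.01],"delta_rot": [0,0,0],"fingers": -1},
    {"slide": [0,-0.05,0],"delta_rot": [0,0,0],"fingers": -1},
    {"slide": [0,-0.05,0],"delta_rot": [0,0,0],"fingers": -1},
    {"slide": [0,-0.05,0],"delta_rot": [0,0,0],"fingers": -1}
  ]
}}

```text
time_s: 11.3
tcp_pos: [0.5323, 0.0957, 0.1666]
eef_rot: [180.0, 0.0, -162.9]
contact_force: [-0.5, 1.2, -3.7]
gripper_width: 0.0238
gripper_force: 45.0
```

Call:
{"method": "play_rows", "body": {
  "rows": [
    {"slide": [0,-0.05,0],"delta_rot": [0,0,0],"fingers": -1},
    {"slide": [0,-0.05,0],"delta_rot": [0,0,0],"fingers": -1},
    {"slide": [0,-0.05,0],"delta_rot": [0,0,0],"fingers": -1},
    {"slide": [0,-0.05,0],"delta_rot": [0,0,0],"fingers": -1}
  ]
}}

```text
time_s: 11.8
tcp_pos: [0.541, 0.0669, 0.1665]
eef_rot: [-180.0, -0.0, -163.0]
contact_force: [0.4, 1.3, -3.5]
gripper_width: 0.0239
gripper_force: 45.0
```

Call:
{"method": "play_rows", "body": {
  "rows": [
    {"slide": [0,-0.05,0],"delta_rot": [0,0,0],"fingers": -1},
    {"slide": [0,-0.05,0],"delta_rot": [0,0,0],"fingers": -1},
    {"slide": [0,-0.05,0],"delta_rot": [0,0,0],"fingers": -1}
  ]
}}

```text
time_s: 12.18
tcp_pos: [0.5476, 0.0455, 0.1665]
eef_rot: [-180.0, -0.0, -162.9]
contact_force: [-0.9, 1.2, -5.3]
gripper_width: 0.0236
gripper_force: 45.0
```

Call:
{"method": "play_rows", "body": {
  "rows": [
    {"slide": [0,-0.04,0.006],"delta_rot": [0,0,0],"fingers": -1},
    {"slide": [0,-0.04,0],"delta_rot": [0,0,0],"fingers": -1},
    {"slide": [0,-0.04,0],"delta_rot": [0,0,0],"fingers": -1},
    {"slide": [0,0,0],"delta_rot": [0,0,0],"fingers": -1}
  ]
}}

```text
time_s: 12.68
tcp_pos: [0.5528, 0.0281, 0.1655]
eef_rot: [-180.0, -0.0, -163.0]
contact_force: [1.4, -1.2, -5.5]
gripper_width: 0.024
gripper_force: 45.0
```

Call:
{"method": "play_rows", "body": {
  "rows": [
    {"slide": [0,-0.015,0],"delta_rot": [0,0,0],"fingers": -1},
    {"slide": [0,-0.015,0],"delta_rot": [0,0,0],"fingers": -1},
    {"slide": [0,-0.015,0],"delta_rot": [0,0,0],"fingers": -1},
    {"slide": [0,-0.015,0],"delta_rot": [0,0,0],"fingers": -1}
  ]
}}

```text
time_s: 13.18
tcp_pos: [0.5554, 0.0201, 0.1657]
eef_rot: [180.0, 0.0, -162.9]
contact_force: [-0.8, 0.3, -3.8]
gripper_width: 0.0239
gripper_force: 45.0
```

Call:
{"method": "play_rows", "body": {
  "rows": [
    {"slide": [0,-0.01,0],"delta_rot": [0,0,0],"fingers": -1}
  ]
}}

```text
time_s: 13.3
tcp_pos: [0.5561, 0.0191, 0.1657]
eef_rot: [180.0, 0.0, -163.0]
contact_force: [-0.7, 4.9, -3.7]
gripper_width: 0.0237
gripper_force: 45.0
```

Call:
{"method": "play_rows", "body": {
  "rows": [
    {"slide": [0,-0.01,0],"delta_rot": [0,0,0],"fingers": -1}
  ]
}}

```text
time_s: 13.42
tcp_pos: [0.5565, 0.0177, 0.1658]
eef_rot: [180.0, 0.0, -163.0]
contact_force: [-0.0, 5.6, -2.9]
gripper_width: 0.0239
gripper_force: 45.0
```

Call:
{"method": "play_rows", "body": {
  "rows": [
    {"slide": [0,-0.007,0],"delta_rot": [0,0,0],"fingers": -1},
    {"slide": [0,0,0],"delta_rot": [0,0,0],"fingers": -1}
  ]
}}

```text
time_s: 13.68
tcp_pos: [0.5568, 0.0165, 0.1657]
eef_rot: [180.0, 0.0, -163.0]
contact_force: [-0.7, 5.3, -4.0]
gripper_width: 0.0238
gripper_force: 45.0
```

Call:
{"method": "play_rows", "body": {
  "rows": [
    {"slide": [0,-0.007,0],"delta_rot": [0,0,0],"fingers": -1},
    {"slide": [0,0,0],"delta_rot": [0,0,0],"fingers": -1}
  ]
}}

```text
time_s: 13.92
tcp_pos: [0.5569, 0.0158, 0.1656]
eef_rot: [180.0, 0.0, -162.9]
contact_force: [-1.9, 6.8, -2.7]
gripper_width: 0.0236
gripper_force: 45.0
```

Call:
{"method": "play_rows", "body": {
  "rows": [
    {"slide": [0,-0.007,0],"delta_rot": [0,0,0],"fingers": -1},
    {"slide": [0,0,0],"delta_rot": [0,0,0],"fingers": -1}
  ]
}}

```text
time_s: 14.18
tcp_pos: [0.557, 0.015, 0.1657]
eef_rot: [179.9, 0.0, -162.9]
contact_force: [-2.1, 7.9, -2.0]
gripper_width: 0.0241
gripper_force: 45.0
```

Call:
{"method": "play_rows", "body": {
  "rows": [
    {"slide": [0,-0.007,0],"delta_rot": [0,0,0],"fingers": -1},
    {"slide": [0,0,0],"delta_rot": [0,0,0],"fingers": -1}
  ]
}}

```text
time_s: 14.42
tcp_pos: [0.5574, 0.0141, 0.1657]
eef_rot: [179.9, 0.0, -162.9]
contact_force: [-2.1, 7.7, -1.8]
gripper_width: 0.0241
gripper_force: 45.0
```

Call:
{"method": "play_rows", "body": {
  "rows": [
    {"slide": [0,-0.006,0],"delta_rot": [0,0,0],"fingers": -1},
    {"slide": [0,0,0],"delta_rot": [0,0,0],"fingers": -1}
  ]
}}

```text
time_s: 14.68
tcp_pos: [0.5578, 0.0139, 0.1658]
eef_rot: [179.9, 0.1, -162.9]
contact_force: [-2.6, 11.8, -1.6]
gripper_width: 0.0236
gripper_force: 45.0
```

Call:
{"method": "play_rows", "body": {
  "rows": [
    {"slide": [0,-0.004,0],"delta_rot": [0,0,0],"fingers": -1},
    {"slide": [0,0,0],"delta_rot": [0,0,0],"fingers": -1}
  ]
}}

```text
time_s: 14.92
tcp_pos: [0.558, 0.0138, 0.1658]
eef_rot: [179.9, 0.1, -162.9]
contact_force: [-3.1, 15.1, -0.8]
gripper_width: 0.0239
gripper_force: 45.0
```

Call:
{"method": "play_rows", "body": {
  "rows": [
    {"slide": [0,0,0],"delta_rot": [0,0,0],"fingers": -1}
  ]
}}

```text
time_s: 15.05
tcp_pos: [0.558, 0.0138, 0.1658]
eef_rot: [179.9, 0.1, -162.9]
contact_force: [-3.3, 14.1, -1.0]
gripper_width: 0.0234
gripper_force: 45.0
```

Run:
```python
from plant import r
import cv2,pickle,numpy as np
s=r.get_state();print(s['tcp_pos'],s['eef_rot'],s['contact_force'],s['moment'])
d={n:r.capture(n) for n in("wrist","side","top")};d['s']=s
pickle.dump(d,open('c4.pkl','wb'))
M=np.zeros((600,800,3),np.uint8)
z=lambda I,x,y,w,h,f:cv2.resize(I[y:y+h,x:x+w],None,fx=f,fy=f,interpolation=cv2.INTER_CUBIC)
M[:400,:400]=z(d['top']['image'],295,145,80,80,5)
M[:400,400:800]=z(d['side']['image'],285,135,100,100,4)
M[400:600,:800]=z(d['wrist']['image'],0,30,400,100,2)
cv2.imwrite('pics/m5.png',M)
```

```text
[0.55799734 0.01382155 0.16582687] [ 1.79861718e+02  8.25199798e-02 -1.62935163e+02] [-3.2897786  14.06757337 -0.97512502] [ 5.07219232  1.37665245 -0.32525583]
```

View pics/m5.png

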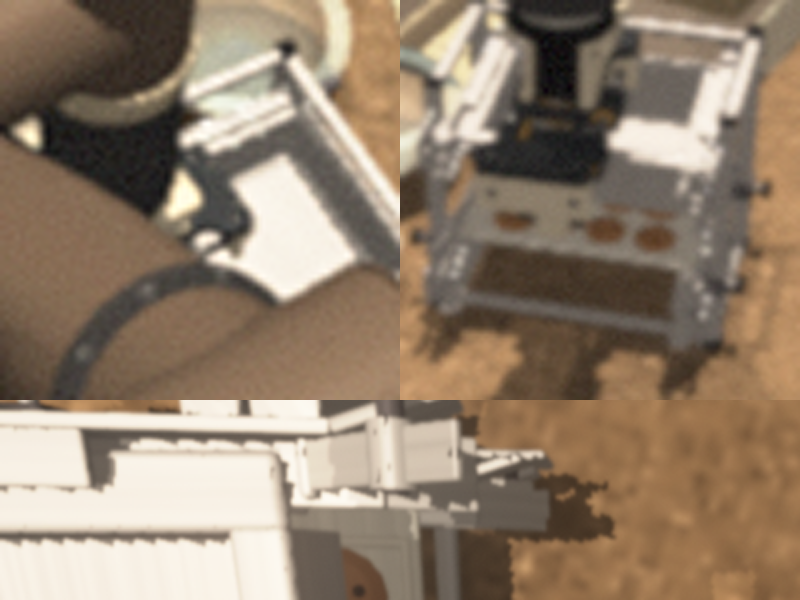

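The wrist view shows the right catch strip's tip at mosaic x≈300, about 4 mm clear of the rim edge at x≈282. That catch has dropped in front of the rim. I ease back gently to see whether the catches hold.

Call:
{"method": "play_rows", "body": {
  "rows": [
    {"slide": [0,0.01,0],"delta_rot": [0,0,0],"fingers": -1},
    {"slide": [0,0.01,0],"delta_rot": [0,0,0],"fingers": -1},
    {"slide": [0,0,0],"delta_rot": [0,0,0],"fingers": -1}
  ]
}}

```text
time_s: 15.58
tcp_pos: [0.5569, 0.0156, 0.1657]
eef_rot: [179.9, 0.0, -162.9]
contact_force: [-3.2, 9.2, -1.0]
gripper_width: 0.0239
gripper_force: 45.0
```

Call:
{"method": "play_rows", "body": {
  "rows": [
    {"slide": [0,0.01,0],"delta_rot": [0,0,0],"fingers": -1},
    {"slide": [0,0,0],"delta_rot": [0,0,0],"fingers": -1}
  ]
}}

```text
time_s: 15.82
tcp_pos: [0.5567, 0.0163, 0.1657]
eef_rot: [180.0, 0.0, -162.9]
contact_force: [-1.2, 5.0, -4.0]
gripper_width: 0.0235
gripper_force: 45.0
```

Call:
{"method": "play_rows", "body": {
  "rows": [
    {"slide": [0,0.01,0],"delta_rot": [0,0,0],"fingers": -1},
    {"slide": [0,0,0],"delta_rot": [0,0,0],"fingers": -1}
  ]
}}

```text
time_s: 16.08
tcp_pos: [0.5562, 0.0172, 0.1657]
eef_rot: [-180.0, -0.0, -162.9]
contact_force: [1.6, 1.5, -3.9]
gripper_width: 0.0239
gripper_force: 45.0
```

Call:
{"method": "play_rows", "body": {
  "rows": [
    {"slide": [0,0.005,0],"delta_rot": [0,0,0],"fingers": -1},
    {"slide": [0,0,0],"delta_rot": [0,0,0],"fingers": -1}
  ]
}}

```text
time_s: 16.32
tcp_pos: [0.556, 0.0175, 0.1656]
eef_rot: [-179.9, -0.0, -162.9]
contact_force: [2.6, -4.4, -6.1]
gripper_width: 0.0237
gripper_force: 45.0
```

It holds: backing off reverses the force, so the catches are blocking the way out. I unload and open the fingers.

Call:
{"method": "play_rows", "body": {
  "rows": [
    {"slide": [0,-0.007,0],"delta_rot": [0,0,0],"fingers": -1},
    {"slide": [0,0,0],"delta_rot": [0,0,0],"fingers": 0.2},
    {"slide": [0,0,0],"delta_rot": [0,0,0],"fingers": 0.2},
    {"slide": [0,0,0],"delta_rot": [0,0,0],"fingers": 0.2},
    {"slide": [0,0,0],"delta_rot": [0,0,0],"fingers": 0.2},
    {"slide": [0,0,0],"delta_rot": [0,0,0],"fingers": 0.2},
    {"slide": [0,0,0],"delta_rot": [0,0,0],"fingers": 0.2}
  ]
}}

```text
time_s: 17.2
tcp_pos: [0.5562, 0.0172, 0.1656]
eef_rot: [-180.0, -0.0, -163.0]
contact_force: [-0.1, 0.4, -1.1]
gripper_width: 0.0524
gripper_force: 0.0
```

Call:
{"method": "play_rows", "body": {
  "rows": [
    {"slide": [0,0,-0.1],"delta_rot": [0,0,0],"fingers": 0.2},
    {"slide": [0,0,-0.2],"delta_rot": [0,0,0],"fingers": 0.2},
    {"slide": [0,0,-0.3],"delta_rot": [0,0,0],"fingers": 0.2},
    {"slide": [0,0,-0.3],"delta_rot": [0,0,0],"fingers": 0.2},
    {"slide": [0,0.2,0],"delta_rot": [0,0,0],"fingers": 0.2},
    {"slide": [0,0.3,0],"delta_rot": [0,0,0],"fingers": 0.2},
    {"slide": [0,0,0],"delta_rot": [0,0,0],"fingers": 0.2}
  ]
}}

```text
time_s: 18.08
tcp_pos: [0.5338, 0.0909, 0.3021]
eef_rot: [180.0, 0.1, -162.8]
contact_force: [-0.2, -0.4, -0.8]
gripper_width: 0.0524
gripper_force: 0.0
```

Run:
```python
from plant import r
import cv2,pickle,numpy as np
s=r.get_state();print(s['tcp_pos'],s['gripper_width'],s['contact_force'])
d={n:r.capture(n) for n in("wrist","side","top")};d['s']=s
pickle.dump(d,open('c5.pkl','wb'))
M=np.zeros((600,800,3),np.uint8)
z=lambda I,x,y,w,h,f:cv2.resize(I[y:y+h,x:x+w],None,fx=f,fy=f,interpolation=cv2.INTER_CUBIC)
M[:400,:640]=d['wrist']['image']
M[400:600,:250]=z(d['top']['image'],295,145,100,80,2.5)
M[400:600,300:550]=z(d['side']['image'],285,135,100,80,2.5)
cv2.imwrite('pics/m6.png',M)
```

```text
[0.53381036 0.09087837 0.30207477] 0.0524023764336861 [-0.22921655 -0.35307398 -0.83063892]
```

View pics/m6.png

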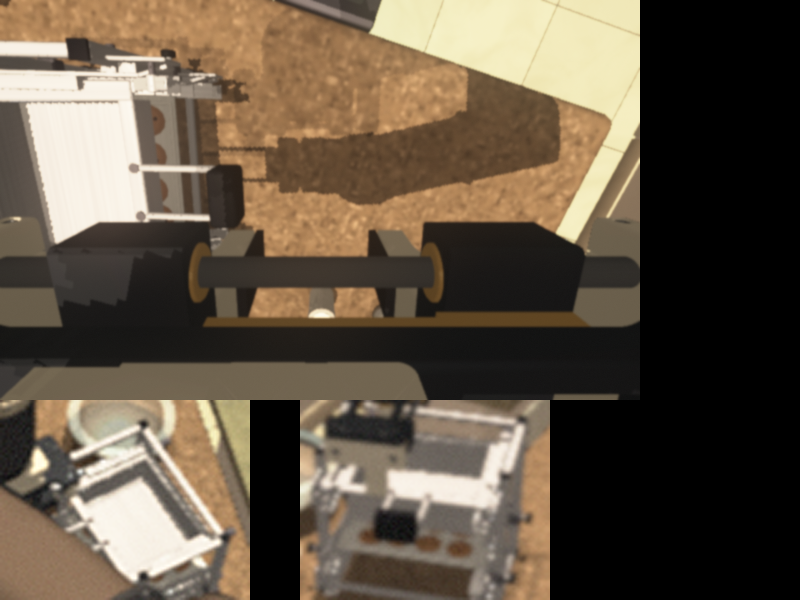

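The pan is released and hanging in the rack. In the wrist view its rim edge runs from (134,97) to (145,218) and the right catch lies outside the rim. I move sideways to see the left catch and measure the rim's angle.

Call:
{"method": "play_rows", "body": {
  "rows": [
    {"slide": [-0.3,0,0],"delta_rot": [0,0,0],"fingers": 0.2},
    {"slide": [-0.3,0,0],"delta_rot": [0,0,0],"fingers": 0.2},
    {"slide": [-0.3,0,0],"delta_rot": [0,0,0],"fingers": 0.2},
    {"slide": [0,0,0],"delta_rot": [0,0,0],"fingers": 0.2}
  ]
}}

```text
time_s: 18.73
tcp_pos: [0.6655, 0.1279, 0.2981]
eef_rot: [-180.0, -0.2, -163.0]
contact_force: [0.0, -0.4, -0.2]
gripper_width: 0.0528
gripper_force: 0.0
```

Run:
```python
from plant import r
import pickle;from h import *
np.set_printoptions(precision=1,suppress=True)
s=r.get_state();w=r.capture("wrist");pickle.dump((s,w),open('c6.pkl','wb'))
z=lambda I,x,y,ww,h,f:cv2.resize(I[y:y+h,x:x+ww],None,fx=f,fy=f,interpolation=cv2.INTER_CUBIC)
M=np.zeros((600,800,3),np.uint8)
d=pickle.load(open('c5.pkl','rb'))
M[:380,:800]=z(w['image'],40,30,400,190,2)
M[385:600,:400]=z(d['wrist']['image'],100,50,133,71,3)[:215,:400] if 0 else cv2.resize(d['wrist']['image'][55:127,95:229],(400,215),interpolation=cv2.INTER_CUBIC)
cv2.imwrite('pics/m7.png',M)
ex=np.array([.2924,-.9563]);ey=np.array([.9563,.2924]);H=np.array([.605,-.132])
def loc(X):v=X[:2]-H;return np.array([v@ex,v@ey])*1000
W=wristcam(d['wrist'],d['s']);g=cv2.cvtColor(W['image'],cv2.COLOR_BGR2GRAY).astype(int)
P=[]
for row in list(range(102,160,5))+list(range(180,210,5)):
    p=g[row,120:160];k=np.argmin(np.diff(p));P.append(loc(ray(W,(120+k+.5,row),.173)));
P=np.array(P);print(P.T);print('angle deg',np.degrees(np.polyfit(P[:,1],P[:,0],1)[0]))
```

```text
[[-82.  -82.3 -81.7 -82.  -82.3 -81.7 -82.  -82.3 -82.6 -82.  -82.3 -82.6
  -82.6 -82.9 -82.3 -82.6 -82.9 -82.3]
 [-74.5 -70.5 -66.4 -62.4 -58.3 -54.2 -50.  -45.9 -41.7 -37.4 -33.1 -28.8
   -8.6  -4.1   0.4   5.    9.6  14.3]]
angle deg -0.46339170234019816
```

View pics/m7.png

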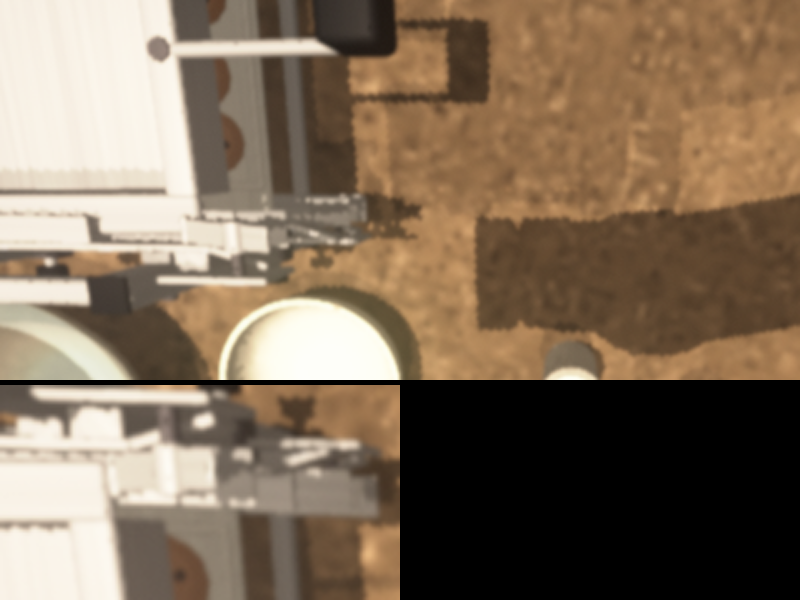

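The right catch's tip lies level with the rim edge. The left catch's tip (mosaic x≈183) reaches about 18 px past the rim edge (x≈202), so it still seems to ride on the rim, and the rim is askew by about 0.46°. I'll re-seat the pan by pushing on the grip with shut fingers, biased to the left. First I check this by rays while I get into place.

Run:
```python
import pickle;from h import *
np.set_printoptions(precision=1,suppress=True,linewidth=160)
ex=np.array([.2924,-.9563]);ey=np.array([.9563,.2924]);H=np.array([.605,-.132])
def loc(X):v=X[:2]-H;return np.array([v@ex,v@ey])*1000
s,w=pickle.load(open('c6.pkl','rb'));W=wristcam(w,s)
d=pickle.load(open('c5.pkl','rb'));W5=wristcam(d['wrist'],d['s'])
for n,c,p,q in(('left',W,(131.5,146),(140,132)),('right',W5,(132.5,83.5),(131.8,98.5))):
    print(n,'tip',[loc(ray(c,p,z)) for z in(.170,.175,.180)],'rim',loc(ray(c,q,.173)))
g=cv2.cvtColor(W['image'],cv2.COLOR_BGR2GRAY).astype(int)
P=[]
for row in (60,70,80,90,100,110,118,124):
    p=g[row,115:160];k=np.argmin(np.diff(p));P.append(loc(ray(W,(115+k+.5,row),.173)))
P=np.array(P);print(P.T,np.degrees(np.polyfit(P[:,1],P[:,0],1)[0]))
```

```text
left tip [array([-73.4,  97.2]), array([-76.1,  96.6]), array([-78.9,  96.1])] rim [-83.7  85.2]
right tip [array([-82.4, -89.2]), array([-85. , -88.9]), array([-87.6, -88.5])] rim [-81.8 -77.2]
[[-82.1 -82.7 -82.4 -82.1 -82.7 -82.4 -82.4 -82.5]
 [ 29.1  36.5  44.1  51.8  59.6  67.5  73.9  78.7]] -0.1812425197279729
```

Call:
{"method": "play_rows", "body": {
  "rows": [
    {"slide": [0.27,-0.03,0],"delta_rot": [0,0,0],"fingers": -1},
    {"slide": [0.27,-0.03,0],"delta_rot": [0,0,0],"fingers": -1},
    {"slide": [0.27,-0.04,0],"delta_rot": [0,0,0],"fingers": -1},
    {"slide": [0,0,0],"delta_rot": [0,0,0],"fingers": -1},
    {"slide": [0,0,0],"delta_rot": [0,0,0],"fingers": -1},
    {"slide": [0,0,0],"delta_rot": [0,0,0],"fingers": -1},
    {"slide": [0,0,0],"delta_rot": [0,0,0],"fingers": -1}
  ]
}}

```text
time_s: 19.65
tcp_pos: [0.552, 0.0787, 0.3002]
eef_rot: [-180.0, -0.0, -163.0]
contact_force: [-0.0, -0.8, 0.3]
gripper_width: 0.0005
gripper_force: 0.0
```

The left catch is riding on the rim: its tip is about 5 mm past the rim edge. I go down in front of the grip and push left of its middle.

Call:
{"method": "play_rows", "body": {
  "rows": [
    {"slide": [0,0,0.3],"delta_rot": [0,0,0],"fingers": -1},
    {"slide": [0,0,0.3],"delta_rot": [0,0,0],"fingers": -1},
    {"slide": [0,0,0.2],"delta_rot": [0,0,0],"fingers": -1},
    {"slide": [0,0,0.07],"delta_rot": [0,0,0],"fingers": -1},
    {"slide": [0,-0.05,0],"delta_rot": [0,0,0],"fingers": -1},
    {"slide": [0,-0.03,0],"delta_rot": [0,0,0],"fingers": -1},
    {"slide": [0,-0.02,0],"delta_rot": [0,0,0],"fingers": -1},
    {"slide": [0,0,0],"delta_rot": [0,0,0],"fingers": -1}
  ]
}}

```text
time_s: 20.65
tcp_pos: [0.5563, 0.064, 0.1709]
eef_rot: [180.0, 0.1, -163.0]
contact_force: [0.4, 0.6, -0.3]
gripper_width: 0.0002
gripper_force: 0.0
```

Call:
{"method": "play_rows", "body": {
  "rows": [
    {"slide": [0,-0.02,0],"delta_rot": [0,0,0],"fingers": -1},
    {"slide": [0,-0.02,0],"delta_rot": [0,0,0],"fingers": -1},
    {"slide": [0,-0.015,0],"delta_rot": [0,0,0],"fingers": -1}
  ]
}}

```text
time_s: 21.02
tcp_pos: [0.5584, 0.0562, 0.1702]
eef_rot: [-180.0, -0.0, -162.9]
contact_force: [-0.2, 0.1, 0.1]
gripper_width: 0.0007
gripper_force: 0.0
```

Call:
{"method": "play_rows", "body": {
  "rows": [
    {"slide": [0,-0.012,0],"delta_rot": [0,0,0],"fingers": -1},
    {"slide": [0,-0.01,0],"delta_rot": [0,0,0],"fingers": -1}
  ]
}}

```text
time_s: 21.28
tcp_pos: [0.5594, 0.0531, 0.1701]
eef_rot: [180.0, -0.0, -163.0]
contact_force: [0.0, -0.1, 0.0]
gripper_width: 0.0007
gripper_force: 0.0
```

Call:
{"method": "play_rows", "body": {
  "rows": [
    {"slide": [0,-0.012,0],"delta_rot": [0,0,0],"fingers": -1}
  ]
}}

```text
time_s: 21.4
tcp_pos: [0.5599, 0.0514, 0.1701]
eef_rot: [180.0, 0.0, -162.9]
contact_force: [0.3, -0.4, -0.5]
gripper_width: 0.0004
gripper_force: 0.0
```

Call:
{"method": "play_rows", "body": {
  "rows": [
    {"slide": [0,-0.01,0],"delta_rot": [0,0,0],"fingers": -1},
    {"slide": [0,-0.01,0],"delta_rot": [0,0,0],"fingers": -1}
  ]
}}

```text
time_s: 21.65
tcp_pos: [0.561, 0.0493, 0.1702]
eef_rot: [179.9, 0.1, -162.9]
contact_force: [-0.2, 6.0, -0.5]
gripper_width: 0.0006
gripper_force: 2.9
```

Call:
{"method": "play_rows", "body": {
  "rows": [
    {"slide": [0,-0.01,0],"delta_rot": [0,0,0],"fingers": -1}
  ]
}}

```text
time_s: 21.78
tcp_pos: [0.5615, 0.0485, 0.1702]
eef_rot: [179.9, 0.1, -162.9]
contact_force: [-3.0, 10.0, 1.4]
gripper_width: -0.0001
gripper_force: 5.1
```

Call:
{"method": "play_rows", "body": {
  "rows": [
    {"slide": [0,-0.01,0],"delta_rot": [0,0,0],"fingers": -1}
  ]
}}

```text
time_s: 21.9
tcp_pos: [0.5618, 0.0475, 0.1702]
eef_rot: [179.9, 0.1, -162.9]
contact_force: [-2.7, 10.6, 2.0]
gripper_width: 0.0005
gripper_force: 5.6
```

Call:
{"method": "play_rows", "body": {
  "rows": [
    {"slide": [0,-0.005,0],"delta_rot": [0,0,0],"fingers": -1},
    {"slide": [0,0,0],"delta_rot": [0,0,0],"fingers": -1}
  ]
}}

```text
time_s: 22.15
tcp_pos: [0.562, 0.047, 0.1702]
eef_rot: [179.9, 0.1, -162.9]
contact_force: [-3.8, 10.3, 0.2]
gripper_width: 0.0001
gripper_force: 5.2
```

Call:
{"method": "play_rows", "body": {
  "rows": [
    {"slide": [0,-0.004,0],"delta_rot": [0,0,0],"fingers": -1},
    {"slide": [0,0,0],"delta_rot": [0,0,0],"fingers": -1}
  ]
}}

```text
time_s: 22.4
tcp_pos: [0.5622, 0.0466, 0.1702]
eef_rot: [179.8, 0.1, -162.9]
contact_force: [-2.9, 11.0, 0.9]
gripper_width: 0.0005
gripper_force: 5.6
```

Call:
{"method": "play_rows", "body": {
  "rows": [
    {"slide": [0,-0.005,0],"delta_rot": [0,0,0],"fingers": -1},
    {"slide": [0,0,0],"delta_rot": [0,0,0],"fingers": -1}
  ]
}}

```text
time_s: 22.65
tcp_pos: [0.5626, 0.0463, 0.1703]
eef_rot: [179.8, 0.1, -162.9]
contact_force: [-3.8, 12.3, 1.3]
gripper_width: 0.0001
gripper_force: 6.5
```

Call:
{"method": "play_rows", "body": {
  "rows": [
    {"slide": [0,-0.004,0],"delta_rot": [0,0,0],"fingers": -1},
    {"slide": [0,0,0],"delta_rot": [0,0,0],"fingers": -1}
  ]
}}

```text
time_s: 22.9
tcp_pos: [0.563, 0.0462, 0.1703]
eef_rot: [179.8, 0.2, -162.9]
contact_force: [-2.6, 14.9, 1.2]
gripper_width: 0.0006
gripper_force: 7.3
```

Call:
{"method": "play_rows", "body": {
  "rows": [
    {"slide": [0,-0.002,0],"delta_rot": [0,0,0],"fingers": -1},
    {"slide": [0,0,0],"delta_rot": [0,0,0],"fingers": -1},
    {"slide": [0,0,0],"delta_rot": [0,0,0],"fingers": -1}
  ]
}}

```text
time_s: 23.28
tcp_pos: [0.5632, 0.0461, 0.1703]
eef_rot: [179.8, 0.2, -162.9]
contact_force: [-2.6, 15.1, 0.5]
gripper_width: 0.0003
gripper_force: 7.7
```

```bash
cat > look.py <<'E'
from plant import r
import pickle,sys;from h import *
np.set_printoptions(precision=1,suppress=True,linewidth=160)
ex=np.array([.2924,-.9563]);ey=np.array([.9563,.2924]);H=np.array([.605,-.132])
def loc(X):v=X[:2]-H;return np.array([v@ex,v@ey])*1000
s=r.get_state();w=r.capture("wrist");pickle.dump((s,w),open(sys.argv[1],'wb'));W=wristcam(w,s)
print(s['contact_force'],s['moment'],s['tcp_pos'])
# rectified plan view at rim plane: 0.5 mm/px, x -130..-50 , given lateral range
y0,y1=float(sys.argv[2]),float(sys.argv[3])
X,Y=np.meshgrid(np.arange(-130,-50,.5),np.arange(y0,y1,.5))
Q=np.stack([H[0]+(X*ex[0]+Y*ey[0])/1e3,H[1]+(X*ex[1]+Y*ey[1])/1e3,np.full_like(X,.173),np.ones_like(X)])
q=np.tensordot(P(W),Q,1);R=cv2.remap(w['image'],(q[0]/q[2]).astype('f4'),(q[1]/q[2]).astype('f4'),cv2.INTER_LINEAR)
g=cv2.cvtColor(R,cv2.COLOR_BGR2GRAY)
for y in range(0,g.shape[0],6):print(y0+y/2,g[y,60:136:4])
E
python3 look.py c7.pkl -105 -70
```

```text
[-2.6 15.1  0.5] [5.4 0.9 0. ] [0.6 0.  0.2]
-105.0 [0 0 0 0 0 0 0 0 0 0 0 0 0 0 0 0 0 0 0]
-102.0 [0 0 0 0 0 0 0 0 0 0 0 0 0 0 0 0 0 0 0]
-99.0 [0 0 0 0 0 0 0 0 0 0 0 0 0 0 0 0 0 0 0]
-96.0 [218 248 243 222 134 198 197 231 231 229 226 223 219 215 209 204 201 196 193]
-93.0 [218 248 244 230 225 227 228 217 235 125 113  91 113 124  95  98 137 143 104]
-90.0 [218 247 244 230 226 226 226 226 222 239 239 192 210 211 213 214 213 216 214]
-87.0 [216 247 245 227 225 226 227 228 243 241 105 192 238 242 243 243 243 243 242]
-84.0 [113 119 128 140 124 129 134 178 239 211  87 190 238 242 242 242 241 241 241]
-81.0 [236 245 246 246 246 246 245 236 232 245 101 187 236 240 240 240 240 240 240]
-78.0 [117 124 122 118 100 103 103 102 102 102  93 190 239 242 242 242 242 242 242]
-75.0 [130 132 132 128 100 103 103 103 104 102  94 174 226 227 225 227 227 202 198]
-72.0 [130 133 130 120 110 101  90  88  84  85  92 192 244 245 244 245 243 154  88]
```

Now I back off and look at the left catch from the same spot as before.

Call:
{"method": "play_rows", "body": {
  "rows": [
    {"slide": [0,0.05,0],"delta_rot": [0,0,0],"fingers": -1},
    {"slide": [0,0.2,0],"delta_rot": [0,0,0],"fingers": -1},
    {"slide": [0,0.05,-0.25],"delta_rot": [0,0,0],"fingers": -1},
    {"slide": [-0.1,0,-0.3],"delta_rot": [0,0,0],"fingers": -1},
    {"slide": [-0.35,0,-0.3],"delta_rot": [0,0,0],"fingers": -1},
    {"slide": [-0.36,0,0],"delta_rot": [0,0,0],"fingers": -1},
    {"slide": [0,0,0],"delta_rot": [0,0,0],"fingers": -1}
  ]
}}

```text
time_s: 24.2
tcp_pos: [0.6628, 0.1207, 0.2908]
eef_rot: [-180.0, -0.2, -163.0]
contact_force: [-0.6, -0.2, -0.8]
gripper_width: 0.0006
gripper_force: 0.0
```

```bash
python3 look.py c8.pkl 70 108; cp c8.pkl k.pkl
python3 - <<'E'
import pickle;from h import *
ex=np.array([.2924,-.9563]);ey=np.array([.9563,.2924]);H=np.array([.605,-.132])
out=[]
for f in('c6.pkl','c8.pkl'):
    s,w=pickle.load(open(f,'rb'));W=wristcam(w,s)
    X,Y=np.meshgrid(np.arange(-130,-50,.2),np.arange(60,115,.2))
    Q=np.stack([H[0]+(X*ex[0]+Y*ey[0])/1e3,H[1]+(X*ex[1]+Y*ey[1])/1e3,np.full_like(X,.173),np.ones_like(X)])
    q=np.tensordot(P(W),Q,1);out.append(cv2.remap(w['image'],(q[0]/q[2]).astype('f4'),(q[1]/q[2]).astype('f4'),cv2.INTER_CUBIC))
M=np.vstack(out);print(M.shape);cv2.imwrite('pics/m8.png',M)
E
```

```text
[-0.6 -0.2 -0.8] [ 0.   0.1 -0. ] [0.7 0.1 0.3]
70.0 [129 115  97  94  94  94  95  94  97 141 228 249 248 246 244 240 240 238 241]
73.0 [132 132 125  97  95  95  95  95  96 137 229 248 247 246 245 239 230 230 228]
76.0 [131 132 124  96  95  95  95  95  97 140 227 249 248 246 244 238 229 229 227]
79.0 [132 132 127 105  99  97  96  95  97 139 229 248 247 246 245 233 143 125 125]
82.0 [134 134 133 133 133 132 131 128 120 128 212 238 237 237 236 227 201 195 198]
85.0 [134 134 133 134 134 135 134 132 115 141 214 243 245 245 245 245 245 245 244]
88.0 [170 153 180 192 190 191 198 201 176 135 217 239 240 242 242 242 242 242 242]
91.0 [157 136 186 182 166 150 186 177 152 128 170 197 225 237 240 240 240 240 240]
94.0 [183 204 240 235 220 220 224 226 230 230 231 231 240 238 241 241 241 241 240]
97.0 [226 216 244 242 228 229 229 229 230 230 230 231 238 232 220 219 220 221 221]
100.0 [226 215 244 240 222 227 230 229 230 230 227 220 231 220 182 171 175 175 171]
103.0 [224 215 242 242 223 206 224 224 231 236 233 230 230 231 230 228 229 229 227]
106.0 [128 157 200 214 234 228 207 178 188 238 241 242 241 238 236 200 167 224 220]
(550, 400, 3)
```

View pics/m8.png

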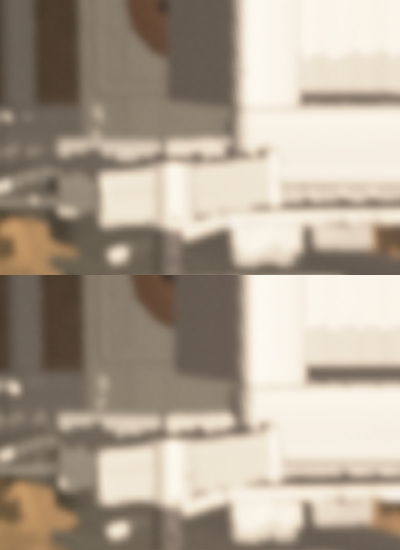

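Viewed from above at rim height (upper half before the second push, lower half after), the left catch strip ends at x≈272 in both. The rim edge moved from 240 to 245, so the strip still overlaps the rim. From here I work with numbers only: I'll compare left and right in mirrored rectified profiles.

Call:
{"method": "play_rows", "body": {
  "rows": [
    {"slide": [0.27,0,0],"delta_rot": [0,0,0],"fingers": -1},
    {"slide": [0.27,0,0],"delta_rot": [0,0,0],"fingers": -1},
    {"slide": [0.27,0,0],"delta_rot": [0,0,0],"fingers": -1},
    {"slide": [0,0,0],"delta_rot": [0,0,0],"fingers": -1}
  ]
}}

```text
time_s: 24.75
tcp_pos: [0.5417, 0.0831, 0.2949]
eef_rot: [180.0, 0.1, -162.9]
contact_force: [0.6, -0.3, 0.5]
gripper_width: 0.0006
gripper_force: 0.0
```

```bash
cat > cmp.py <<'E'
import pickle,sys;from h import *
ex=np.array([.2924,-.9563]);ey=np.array([.9563,.2924]);H=np.array([.605,-.132])
def rect(s,w,z,sg,ys):
    W=wristcam(w,s);X,Y=np.meshgrid(np.arange(-110,-64,1.),sg*ys)
    Q=np.stack([H[0]+(X*ex[0]+Y*ey[0])/1e3,H[1]+(X*ex[1]+Y*ey[1])/1e3,np.full_like(X,z),np.ones_like(X)])
    q=np.tensordot(P(W),Q,1);return cv2.cvtColor(cv2.remap(w['image'],(q[0]/q[2]).astype('f4'),(q[1]/q[2]).astype('f4'),cv2.INTER_LINEAR),cv2.COLOR_BGR2GRAY)
def edge(s,w,sg):
    ys=np.arange(20,80,2.);g=rect(s,w,.173,sg,ys)[:,18:40].astype(int)   # rim edge x
    k=np.argmax(np.diff(g,axis=1),1);return np.median(k)-91.5, np.polyfit(sg*ys,k,1)[0]
if __name__=='__main__':
    np.set_printoptions(linewidth=220)
    from plant import r
    s=r.get_state();w=r.capture('wrist');pickle.dump((s,w),open('c9.pkl','wb'))
    for f,sg in(('c8.pkl',1),('c9.pkl',-1)):
        s,w=pickle.load(open(f,'rb'));print(f,sg,s['tcp_pos'],'rim',edge(s,w,sg))
        ys=np.arange(84,108,2.);g=rect(s,w,.175,sg,ys)
        print('   x ',np.arange(-104,-64,1)[::1])
        for y,row in zip(ys,g):print(int(y),row[6:])
E
python3 cmp.py
```

```text
c8.pkl 1 [0.66278118 0.12065549 0.29076138] rim (np.float64(-81.5), np.float64(-0.07675194660734153))
   x  [-104 -103 -102 -101 -100  -99  -98  -97  -96  -95  -94  -93  -92  -91  -90  -89  -88  -87  -86  -85  -84  -83  -82  -81  -80  -79  -78  -77  -76  -75  -74  -73  -72  -71  -70  -69  -68  -67  -66  -65]
84 [130 133 133 133 134 133 133 132 133 134 134 135 134 134 135 135 133 132 126 116 116 141 181 216 237 243 244 244 244 244 244 244 244 244 243 244 244 244 244 244]
86 [132 134 135 135 135 134 133 134 137 137 138 138 137 139 140 140 140 139 134 119 114 139 184 220 238 242 243 244 244 244 244 244 244 244 244 244 244 244 244 243]
88 [179 179 178 178 173 159 160 185 198 201 199 199 198 199 201 206 207 209 208 184 142 138 180 217 234 237 238 239 241 242 242 242 242 242 242 242 242 242 242 242]
90 [205 199 193 189 181 161 168 203 217 212 206 201 189 187 206 213 209 206 199 175 143 128 146 182 204 195 196 220 232 237 240 240 240 240 240 240 240 240 240 240]
92 [136 130 120 121 125 128 142 166 172 161 150 144 138 139 151 164 166 171 178 182 182 184 191 204 214 220 227 238 241 239 239 24
[... 2788 characters left out ...]
181 219 236 241 241 241 240 238 235]
100 [ 82  98 121 133 132 132 131 116 100  93  88  86  85  86 104 166 230 245 248 247 247 245 245 245 245 244 243 241 231 177 126 173 228 243 243 241 240 242 241 240]
102 [ 78  94 110 124 122 103  89  86  86  85  85  86  86  87 102 171 230 245 245 247 247 247 245 245 244 244 240 231 209 142 106 129 175 200 192 160 155 166 169 185]
104 [ 77  94 117 132 122 101  91  90  90  90  89  89  88  87 105 161 216 220 208 218 229 235 239 241 240 231 192 152 137 111  92  89  91  92  92  91  90  90  91  92]
106 [127 132 140 139 129 120 116 114 110 110 110 109 107 106 108 115 124 120 114 114 118 127 135 139 139 131 116 109 107 103 100  98  96  97  98  96  94  90  87  88]
```

In both views the left catch's hinge appears about 4 mm further in than the right's. So the rack really points at about -74.2°, and the pan sits about 1.5° askew with its left side out. I turn the tool about 3° so the shut fingers' left edge presses the left end of the grip, then push again.

Call:
{"method": "play_rows", "body": {
  "rows": [
    {"slide": [-0.09,0,0.2],"delta_rot": [0,0,0],"fingers": -1},
    {"slide": [0,0,0.3],"delta_rot": [0,0,0.65],"fingers": -1},
    {"slide": [0,0,0.25],"delta_rot": [0,0,0],"fingers": -1},
    {"slide": [0,0,0.08],"delta_rot": [0,0,0],"fingers": -1},
    {"slide": [0,-0.08,0],"delta_rot": [0,0,0],"fingers": -1},
    {"slide": [0,-0.06,0],"delta_rot": [0,0,0],"fingers": -1},
    {"slide": [0,-0.03,0],"delta_rot": [0,0,0],"fingers": -1},
    {"slide": [0,0,0],"delta_rot": [0,0,0],"fingers": -1}
  ]
}}

```text
time_s: 25.8
tcp_pos: [0.564, 0.0632, 0.1697]
eef_rot: [180.0, 0.1, -166.0]
contact_force: [-0.4, 0.1, 0.2]
gripper_width: 0.0008
gripper_force: 0.0
```

Call:
{"method": "play_rows", "body": {
  "rows": [
    {"slide": [0,-0.02,0],"delta_rot": [0,0,0],"fingers": -1},
    {"slide": [0,-0.02,0],"delta_rot": [0,0,0],"fingers": -1},
    {"slide": [0,-0.01,0],"delta_rot": [0,0,0],"fingers": -1}
  ]
}}

```text
time_s: 26.18
tcp_pos: [0.5654, 0.0563, 0.1689]
eef_rot: [180.0, -0.0, -165.9]
contact_force: [0.3, 1.0, 0.2]
gripper_width: 0.0006
gripper_force: 0.0
```

Call:
{"method": "play_rows", "body": {
  "rows": [
    {"slide": [0,-0.01,0],"delta_rot": [0,0,0],"fingers": -1},
    {"slide": [0,-0.01,0],"delta_rot": [0,0,0],"fingers": -1}
  ]
}}

```text
time_s: 26.42
tcp_pos: [0.5662, 0.0534, 0.1688]
eef_rot: [180.0, -0.0, -165.9]
contact_force: [-0.4, -0.2, -0.2]
gripper_width: 0.0009
gripper_force: 0.0
```

Call:
{"method": "play_rows", "body": {
  "rows": [
    {"slide": [0,-0.01,0],"delta_rot": [0,0,0],"fingers": -1}
  ]
}}

```text
time_s: 26.55
tcp_pos: [0.5665, 0.0519, 0.1688]
eef_rot: [-180.0, -0.0, -165.9]
contact_force: [0.8, -0.1, -0.3]
gripper_width: 0.0007
gripper_force: 0.0
```

Call:
{"method": "play_rows", "body": {
  "rows": [
    {"slide": [0,-0.01,0],"delta_rot": [0,0,0],"fingers": -1}
  ]
}}

```text
time_s: 26.68
tcp_pos: [0.5669, 0.0511, 0.1687]
eef_rot: [179.9, 0.0, -165.9]
contact_force: [-1.4, 7.6, -0.8]
gripper_width: 0.0004
gripper_force: 3.8
```

Call:
{"method": "play_rows", "body": {
  "rows": [
    {"slide": [0,-0.008,0],"delta_rot": [0,0,0],"fingers": -1}
  ]
}}

```text
time_s: 26.8
tcp_pos: [0.5672, 0.0509, 0.1688]
eef_rot: [179.9, 0.1, -165.9]
contact_force: [-2.7, 10.0, 1.0]
gripper_width: 0.0005
gripper_force: 5.2
```

Call:
{"method": "play_rows", "body": {
  "rows": [
    {"slide": [0,-0.008,0],"delta_rot": [0,0,0],"fingers": -1}
  ]
}}

```text
time_s: 26.92
tcp_pos: [0.5677, 0.0502, 0.1688]
eef_rot: [179.8, 0.1, -165.9]
contact_force: [-2.7, 11.1, -0.2]
gripper_width: 0.0004
gripper_force: 5.5
```

Call:
{"method": "play_rows", "body": {
  "rows": [
    {"slide": [0,-0.008,0],"delta_rot": [0,0,0],"fingers": -1}
  ]
}}

```text
time_s: 27.05
tcp_pos: [0.568, 0.0493, 0.1688]
eef_rot: [179.8, 0.1, -165.9]
contact_force: [-2.4, 11.2, -0.4]
gripper_width: 0.0006
gripper_force: 5.9
```

Call:
{"method": "play_rows", "body": {
  "rows": [
    {"slide": [0,-0.006,0],"delta_rot": [0,0,0],"fingers": -1}
  ]
}}

```text
time_s: 27.18
tcp_pos: [0.5683, 0.0486, 0.1688]
eef_rot: [179.8, 0.1, -165.9]
contact_force: [-2.5, 12.8, 0.1]
gripper_width: 0.0005
gripper_force: 6.2
```

Call:
{"method": "play_rows", "body": {
  "rows": [
    {"slide": [0,-0.006,0],"delta_rot": [0,0,0],"fingers": -1}
  ]
}}

```text
time_s: 27.3
tcp_pos: [0.5685, 0.0478, 0.1688]
eef_rot: [179.8, 0.1, -165.9]
contact_force: [-2.4, 13.3, -0.2]
gripper_width: 0.0005
gripper_force: 6.5
```

Call:
{"method": "play_rows", "body": {
  "rows": [
    {"slide": [0,-0.006,0],"delta_rot": [0,0,0],"fingers": -1}
  ]
}}

```text
time_s: 27.42
tcp_pos: [0.5691, 0.0476, 0.1689]
eef_rot: [179.8, 0.2, -165.9]
contact_force: [-1.8, 16.4, 0.9]
gripper_width: 0.0001
gripper_force: 8.3
```

That met a stiff stop at 16 N after about 4 mm. I back off, turn back and measure the left catch again.

Call:
{"method": "play_rows", "body": {
  "rows": [
    {"slide": [0,0,0],"delta_rot": [0,0,0],"fingers": -1},
    {"slide": [0,0.05,0],"delta_rot": [0,0,0],"fingers": -1},
    {"slide": [0,0.2,0],"delta_rot": [0,0,-0.65],"fingers": -1},
    {"slide": [0,0,-0.25],"delta_rot": [0,0,0],"fingers": -1},
    {"slide": [-0.1,0,-0.3],"delta_rot": [0,0,0],"fingers": -1},
    {"slide": [-0.3,0,-0.28],"delta_rot": [0,0,0],"fingers": -1},
    {"slide": [-0.34,0,0],"delta_rot": [0,0,0],"fingers": -1},
    {"slide": [0,0,0],"delta_rot": [0,0,0],"fingers": -1}
  ]
}}

```text
time_s: 28.42
tcp_pos: [0.6673, 0.1138, 0.2911]
eef_rot: [-180.0, -0.2, -163.0]
contact_force: [-0.7, -0.6, -1.4]
gripper_width: 0.0005
gripper_force: 0.0
```

```bash
cat > c.py <<'E'
import sys;from cmp import *
np.set_printoptions(linewidth=220)
from plant import r
f,sg=sys.argv[1],int(sys.argv[2])
s=r.get_state();w=r.capture('wrist');pickle.dump((s,w),open(f,'wb'))
ys=np.arange(84,108,2.) if len(sys.argv)<4 else np.arange(20,108,4.);g=rect(s,w,.175,sg,ys);print(s['tcp_pos'])
print('   x ',np.arange(-104,-64,1))
for y,row in zip(ys,g):print(int(y),row[6:])
E
python3 c.py c10.pkl 1
```

```text
[0.66734016 0.11383626 0.29106855]
   x  [-104 -103 -102 -101 -100  -99  -98  -97  -96  -95  -94  -93  -92  -91  -90  -89  -88  -87  -86  -85  -84  -83  -82  -81  -80  -79  -78  -77  -76  -75  -74  -73  -72  -71  -70  -69  -68  -67  -66  -65]
84 [126 125 128 131 131 131 133 131 130 130 131 131 133 131 132 132 133 131 131 129 125 114 109 108 113 141 187 221 236 240 240 240 240 240 240 239 239 238 238 237]
86 [127 127 129 131 131 132 132 133 133 132 133 133 135 135 135 136 137 136 138 137 132 121 116 113 116 147 195 226 240 244 245 245 245 245 245 245 245 245 245 245]
88 [172 171 172 173 172 163 155 175 189 192 194 197 204 209 206 202 203 208 214 219 217 206 193 173 135 141 184 222 238 242 243 243 243 242 242 242 243 242 242 242]
90 [203 199 192 186 183 172 168 200 219 215 208 205 196 192 208 217 211 206 202 189 177 162 144 136 137 165 202 222 232 239 240 241 241 241 241 241 241 241 241 241]
92 [134 131 126 126 131 136 146 165 172 166 155 145 141 144 161 175 178 180 183 183 186 192 200 208 215 224 237 241 237 236 239 240 240 240 240 240 240 239 239 239]
94 [182 189 197 198 202 217 234 
[... 426 characters left out ...]
216 215 214 212 210 209 211 212 212]
100 [229 230 229 222 210 221 237 246 245 238 229 221 222 227 228 227 227 227 228 228 227 225 222 218 213 214 224 231 206 173 168 167 160 152 153 160 165 166 163 156]
102 [230 230 228 222 214 220 237 246 246 239 229 219 215 217 219 216 214 212 218 227 228 224 218 211 208 207 209 212 211 206 205 205 205 204 203 204 205 205 205 202]
104 [204 204 203 199 201 215 233 243 243 238 231 218 211 217 226 231 231 223 220 230 238 241 241 241 241 240 239 238 238 238 238 237 233 227 222 226 231 231 228 221]
106 [105 104 107 109 120 143 164 180 192 216 233 233 229 218 203 183 160 139 138 178 224 240 242 242 243 244 243 242 240 240 240 239 230 192 146 168 211 222 222 221]
```

Call:
{"method": "play_rows", "body": {
  "rows": [
    {"slide": [0.28,0,0],"delta_rot": [0,0,0],"fingers": -1},
    {"slide": [0.28,0,0],"delta_rot": [0,0,0],"fingers": -1},
    {"slide": [0.27,0,0],"delta_rot": [0,0,0],"fingers": -1},
    {"slide": [0,0,0],"delta_rot": [0,0,0],"fingers": -1}
  ]
}}

```text
time_s: 28.98
tcp_pos: [0.5436, 0.0755, 0.2948]
eef_rot: [180.0, 0.1, -162.9]
contact_force: [0.9, 1.1, 0.7]
gripper_width: 0.0006
gripper_force: 0.0
```

```bash
python3 c.py c11.pkl -1
python3 - <<'E'
from cmp import *
# sub-pixel rim edge positions and slope in each view (x where gray crosses 175, z=.173)
for f,sg in(('c6.pkl',1),('c8.pkl',1),('c10.pkl',1),('c9.pkl',-1),('c11.pkl',-1)):
    s,w=pickle.load(open(f,'rb'));ys=np.arange(28,78,3.);g=rect(s,w,.173,sg,ys).astype(float)
    xs=[]
    for row in g:
        k=[i for i in range(18,42) if row[i]<175<=row[i+1] and row[i+2]>200]
        xs.append(-110+k[-1]+(175-row[k[-1]])/(row[k[-1]+1]-row[k[-1]]) if k else np.nan)
    xs=np.array(xs);m=np.abs(xs-np.nanmedian(xs))<2;c=np.polyfit(sg*ys[m],xs[m],1);print(f,m.sum(),'slope deg %.2f'%np.degrees(c[0]),'x at lat 85*sg: %.1f'%np.polyval(c,85*sg),'at 0: %.1f'%np.polyval(c,0))
E
```

```text
[0.54355481 0.07548253 0.294841  ]
   x  [-104 -103 -102 -101 -100  -99  -98  -97  -96  -95  -94  -93  -92  -91  -90  -89  -88  -87  -86  -85  -84  -83  -82  -81  -80  -79  -78  -77  -76  -75  -74  -73  -72  -71  -70  -69  -68  -67  -66  -65]
84 [184 202 223 240 237 227 220 211 201 210 220 221 211 201 202 211 209 201 212 235 242 235 211 174 189 221 238 243 244 244 244 244 244 244 244 244 243 244 244 244]
86 [217 223 239 246 244 238 230 221 218 221 221 222 223 223 223 223 223 224 230 240 241 215 157 148 193 227 240 245 245 245 245 245 245 245 245 245 245 245 244 245]
88 [216 223 237 242 243 238 230 219 219 221 222 222 223 223 223 222 223 224 228 236 237 206 156 147 190 225 239 243 243 243 243 244 244 244 244 244 244 244 244 244]
90 [217 225 240 248 247 239 230 220 220 222 222 222 223 223 223 223 224 224 228 238 242 235 232 228 221 222 222 223 225 229 231 229 223 220 221 224 226 226 223 220]
92 [220 226 242 249 246 239 230 224 222 223 224 223 224 223 223 222 222 221 224 231 235 236 240 241 241 237 231 231 236 240 241 238 231 230 236 239 239 240 239 236]
94 [217 226 239 243 240 237 226 
[... 724 characters left out ...]
6 245 245 244 237 230 214 150 107 139 186 201 190 162 154 164 185 199]
104 [ 85 108 128 129 112  96  91  91  91  91  90  90  89  90 109 178 227 229 213 219 230 239 242 241 240 233 198 151 133 109  92  90  91  92  91  91  91  91  92  93]
106 [126 134 141 136 125 118 117 117 118 118 117 116 115 114 117 124 131 128 121 120 127 135 136 135 135 132 119 112 107 102  99  98  98  96  95  93  90  88  88  88]
c6.pkl 16 slope deg -0.34 x at lat 85*sg: -82.5 at 0: -82.0
c8.pkl 16 slope deg 0.00 x at lat 85*sg: -81.3 at 0: -81.3
c10.pkl 16 slope deg 0.46 x at lat 85*sg: -77.5 at 0: -78.2
c9.pkl 17 slope deg 0.13 x at lat 85*sg: -81.8 at 0: -81.6
c11.pkl 17 slope deg 0.68 x at lat 85*sg: -79.4 at 0: -78.4
```

The pan has moved further in but is still slightly askew. To judge each catch without height error I'll look from nearly straight above it, first the right one and then the left.

Call:
{"method": "play_rows", "body": {
  "rows": [
    {"slide": [0,-0.29,0],"delta_rot": [0,0,0],"fingers": -1},
    {"slide": [0,-0.29,0],"delta_rot": [0,0,0],"fingers": -1},
    {"slide": [0,-0.29,0],"delta_rot": [0,0,0],"fingers": -1},
    {"slide": [0,0,0],"delta_rot": [0,0,0],"fingers": -1}
  ]
}}

```text
time_s: 29.52
tcp_pos: [0.5852, -0.0504, 0.2926]
eef_rot: [-180.0, -0.1, -163.1]
contact_force: [-0.4, -0.4, -0.1]
gripper_width: 0.0003
gripper_force: 0.0
```

```bash
python3 c.py c12.pkl -1
```

```text
[ 0.58524474 -0.0504293   0.29255575]
   x  [-104 -103 -102 -101 -100  -99  -98  -97  -96  -95  -94  -93  -92  -91  -90  -89  -88  -87  -86  -85  -84  -83  -82  -81  -80  -79  -78  -77  -76  -75  -74  -73  -72  -71  -70  -69  -68  -67  -66  -65]
84 [124 122 125 130 137 143 148 160 160 154 156 167 180 190 204 204 186 174 179 180 194 216 215 219 228 211 198 222 238 239 239 239 239 239 239 239 239 239 239 239]
86 [178 186 189 190 190 190 190 192 191 191 192 192 192 193 194 194 194 195 195 197 208 223 216 214 219 199 202 228 240 241 240 240 240 240 240 240 240 240 240 240]
88 [182 191 191 191 192 193 193 192 192 193 192 193 193 193 193 193 194 194 194 197 208 223 214 209 204 181 197 226 236 237 237 237 237 237 237 238 238 238 238 238]
90 [181 190 192 192 192 192 192 192 193 192 193 193 193 194 193 193 194 195 195 195 204 222 213 213 228 229 220 212 206 200 203 207 208 209 207 205 206 210 211 212]
92 [182 191 192 193 193 193 193 194 193 194 194 194 194 193 193 194 194 195 194 193 200 219 209 211 225 228 229 229 230 229 227 228 230 230 229 221 217 223 227 231]
94 [170 178 174 167 164 162 1
[... 429 characters left out ...]
232 236 237 237 237 237 237 233 225]
100 [212 198 181 163 146 139 132 127 125 125 125 126 142 188 231 239 242 241 240 240 240 241 242 241 240 238 220 155 111 163 220 236 237 238 238 239 239 239 239 240]
102 [120 117 111 109 111 115 117 117 114 112 113 115 133 188 229 237 239 241 241 241 240 240 240 237 230 224 187 119  98 129 174 190 172 147 149 162 184 202 208 213]
104 [ 85  85  85  86  86  87  87  87  87  87  88  90 115 177 218 211 201 211 224 234 235 234 233 220 167 130 113  95  89  90  91  91  91  91  92  92  93  94  97  99]
106 [ 92  91  90  90  89  90  89  88  88  88  88  88  91 101 109 105  96  96 105 116 119 123 122 115 100  94  91  89  88  88  87  87  87  88  89  89  90  90  90  90]
```

Call:
{"method": "play_rows", "body": {
  "rows": [
    {"slide": [-0.28,0,0],"delta_rot": [0,0,0],"fingers": -1},
    {"slide": [-0.28,0,0],"delta_rot": [0,0,0],"fingers": -1},
    {"slide": [-0.27,0,0],"delta_rot": [0,0,0],"fingers": -1},
    {"slide": [0,0,0],"delta_rot": [0,0,0],"fingers": -1}
  ]
}}

```text
time_s: 30.08
tcp_pos: [0.7053, -0.0095, 0.2908]
eef_rot: [180.0, -0.2, -162.9]
contact_force: [-0.6, 0.5, -0.9]
gripper_width: 0.0003
gripper_force: 0.0
```

```bash
python3 c.py c13.pkl 1
```

```text
[ 0.70528616 -0.00949194  0.29083665]
   x  [-104 -103 -102 -101 -100  -99  -98  -97  -96  -95  -94  -93  -92  -91  -90  -89  -88  -87  -86  -85  -84  -83  -82  -81  -80  -79  -78  -77  -76  -75  -74  -73  -72  -71  -70  -69  -68  -67  -66  -65]
84 [116 106 104 113 120 117 107 106 116 123 123 123 146 174 166 152 134 114 106 105 106 106 106 106 106 107 111 135 183 218 230 232 232 232 232 232 233 233 233 232]
86 [ 96  96  96  96  96  96  96  96  96  97  96  97 103 110 111 111 111 112 112 114 114 115 115 115 116 115 117 142 190 227 239 240 240 240 240 240 240 240 240 240]
88 [155 159 159 157 156 155 155 154 153 147 154 182 194 196 198 198 199 201 203 204 206 206 205 204 201 196 183 165 185 221 234 236 236 236 236 236 236 235 235 236]
90 [154 171 179 185 186 183 176 172 165 153 179 221 229 224 217 205 193 201 223 227 222 214 198 185 170 165 182 189 192 214 230 233 233 233 233 233 232 232 232 232]
92 [130 135 142 143 137 133 127 126 129 136 154 174 178 166 159 156 157 169 188 191 185 184 182 180 181 188 205 216 204 209 227 230 230 230 230 230 229 229 229 229]
94 [205 188 171 161 173 184 1
[... 429 characters left out ...]
184 188 193 195 194 193 193 192 192]
100 [170 157 161 156 150 139 135 142 156 164 152 135 122 132 155 153 141 131 117 110 108 114 122 117 111 106 106 116 120 111 115 131 143 160 164 159 156 156 157 161]
102 [102 104 107 102  96  93  93  94  96  97  95  94  94  97  97  98 100 101 100 100 100 100 100 100 102 102 103 102 103 102 103 104 104 109 125 159 184 190 193 196]
104 [ 95  92  91  89  87  88  89  91  93  95  98 100 101 102 101  98  99 101 103 103 103 104 104 104 104 104 104 105 105 105 104 103 102 103 111 132 159 173 193 215]
106 [ 72  75  85  94  96  99 100 100 100 100  98  96  95  93  94  91  91  94 100 102 103 104 105 106 106 106 105 105 106 106 103  97  92  96 103 108 111 123 167 205]
```

Seen from straight above, the right catch is down with a clear gap to the rim. The left catch's tip is right at the rim edge, so it has at most half dropped, and that side still needs 1–2 mm. I'll push gently on the left part of the rim's outer edge with the shut fingertips, well clear of the catch.

Call:
{"method": "play_rows", "body": {
  "rows": [
    {"slide": [0.26,0.13,0],"delta_rot": [0,0,0.13],"fingers": -1},
    {"slide": [0.25,0.12,0],"delta_rot": [0,0,0.13],"fingers": -1},
    {"slide": [0,0,0.3],"delta_rot": [0,0,0],"fingers": -1},
    {"slide": [0,0,0.3],"delta_rot": [0,0,0],"fingers": -1},
    {"slide": [0,0,0.18],"delta_rot": [0,0,0],"fingers": -1},
    {"slide": [0,0,0.05],"delta_rot": [0,0,0],"fingers": -1},
    {"slide": [0,0,0],"delta_rot": [0,0,0],"fingers": -1}
  ]
}}

```text
time_s: 31.0
tcp_pos: [0.6197, 0.0025, 0.1697]
eef_rot: [-180.0, 0.0, -164.1]
contact_force: [0.9, 0.2, 0.4]
gripper_width: 0.0007
gripper_force: 0.0
```

Call:
{"method": "play_rows", "body": {
  "rows": [
    {"slide": [0,0,0.04],"delta_rot": [0,0,0],"fingers": -1},
    {"slide": [0,-0.05,0],"delta_rot": [0,0,0],"fingers": -1},
    {"slide": [0,-0.05,0],"delta_rot": [0,0,0],"fingers": -1},
    {"slide": [0,-0.04,0],"delta_rot": [0,0,0],"fingers": -1},
    {"slide": [0,0,0],"delta_rot": [0,0,0],"fingers": -1}
  ]
}}

```text
time_s: 31.62
tcp_pos: [0.6255, -0.0184, 0.1629]
eef_rot: [-180.0, 0.0, -164.2]
contact_force: [-0.1, 0.2, 0.1]
gripper_width: 0.0003
gripper_force: 0.0
```

Call:
{"method": "play_rows", "body": {
  "rows": [
    {"slide": [0,-0.01,0],"delta_rot": [0,0,0],"fingers": -1},
    {"slide": [0,-0.01,0],"delta_rot": [0,0,0],"fingers": -1}
  ]
}}

```text
time_s: 31.88
tcp_pos: [0.6262, -0.0206, 0.1628]
eef_rot: [180.0, -0.0, -164.1]
contact_force: [-0.5, -0.6, 0.1]
gripper_width: 0.0007
gripper_force: 0.0
```

Call:
{"method": "play_rows", "body": {
  "rows": [
    {"slide": [0,-0.01,0],"delta_rot": [0,0,0],"fingers": -1}
  ]
}}

```text
time_s: 32.0
tcp_pos: [0.6266, -0.022, 0.1628]
eef_rot: [180.0, 0.0, -164.1]
contact_force: [0.0, -0.0, -0.5]
gripper_width: 0.0004
gripper_force: 0.0
```

Call:
{"method": "play_rows", "body": {
  "rows": [
    {"slide": [0,-0.01,0],"delta_rot": [0,0,0],"fingers": -1}
  ]
}}

```text
time_s: 32.12
tcp_pos: [0.627, -0.0236, 0.1628]
eef_rot: [-180.0, 0.0, -164.1]
contact_force: [0.6, 0.2, 0.2]
gripper_width: 0.0005
gripper_force: 0.0
```

Call:
{"method": "play_rows", "body": {
  "rows": [
    {"slide": [0,-0.01,0],"delta_rot": [0,0,0],"fingers": -1}
  ]
}}

```text
time_s: 32.25
tcp_pos: [0.6275, -0.0251, 0.1628]
eef_rot: [180.0, 0.0, -164.1]
contact_force: [-0.1, 0.3, -1.1]
gripper_width: 0.0005
gripper_force: 0.0
```

Call:
{"method": "play_rows", "body": {
  "rows": [
    {"slide": [0,-0.008,0],"delta_rot": [0,0,0],"fingers": -1}
  ]
}}

```text
time_s: 32.38
tcp_pos: [0.6278, -0.0262, 0.1628]
eef_rot: [180.0, -0.0, -164.1]
contact_force: [-0.6, 0.3, -0.5]
gripper_width: 0.0004
gripper_force: 0.0
```

Call:
{"method": "play_rows", "body": {
  "rows": [
    {"slide": [0,-0.008,0],"delta_rot": [0,0,0],"fingers": -1}
  ]
}}

```text
time_s: 32.5
tcp_pos: [0.628, -0.0271, 0.1628]
eef_rot: [180.0, 0.0, -164.1]
contact_force: [-1.9, 4.3, 2.3]
gripper_width: 0.0005
gripper_force: 2.8
```

Call:
{"method": "play_rows", "body": {
  "rows": [
    {"slide": [0,-0.006,0],"delta_rot": [0,0,0],"fingers": -1}
  ]
}}

```text
time_s: 32.62
tcp_pos: [0.6281, -0.0271, 0.1628]
eef_rot: [179.9, 0.0, -164.1]
contact_force: [-2.8, 9.0, 3.3]
gripper_width: 0.0007
gripper_force: 4.5
```

Call:
{"method": "play_rows", "body": {
  "rows": [
    {"slide": [0,-0.004,0],"delta_rot": [0,0,0],"fingers": -1}
  ]
}}

```text
time_s: 32.75
tcp_pos: [0.6281, -0.0272, 0.1628]
eef_rot: [179.9, 0.0, -164.1]
contact_force: [-2.5, 8.7, 3.4]
gripper_width: 0.0005
gripper_force: 4.7
```

Call:
{"method": "play_rows", "body": {
  "rows": [
    {"slide": [0,-0.004,0],"delta_rot": [0,0,0],"fingers": -1}
  ]
}}

```text
time_s: 32.88
tcp_pos: [0.6285, -0.0273, 0.1629]
eef_rot: [179.9, 0.0, -164.1]
contact_force: [-3.7, 10.8, 4.4]
gripper_width: 0.0003
gripper_force: 5.8
```

Call:
{"method": "play_rows", "body": {
  "rows": [
    {"slide": [0,-0.003,0],"delta_rot": [0,0,0],"fingers": -1}
  ]
}}

```text
time_s: 33.0
tcp_pos: [0.6287, -0.0275, 0.1629]
eef_rot: [179.8, 0.1, -164.1]
contact_force: [-2.1, 11.2, 2.0]
gripper_width: 0.0007
gripper_force: 5.9
```

Call:
{"method": "play_rows", "body": {
  "rows": [
    {"slide": [0,-0.004,0],"delta_rot": [0,0,0],"fingers": -1}
  ]
}}

```text
time_s: 33.12
tcp_pos: [0.6293, -0.0278, 0.1629]
eef_rot: [179.8, 0.1, -164.1]
contact_force: [-1.3, 11.7, 1.6]
gripper_width: 0.0002
gripper_force: 5.9
```

Call:
{"method": "play_rows", "body": {
  "rows": [
    {"slide": [0,-0.004,0],"delta_rot": [0,0,0],"fingers": -1}
  ]
}}

```text
time_s: 33.25
tcp_pos: [0.6297, -0.0281, 0.1629]
eef_rot: [179.8, 0.2, -164.1]
contact_force: [-0.4, 12.5, 0.4]
gripper_width: 0.0003
gripper_force: 6.2
```

Call:
{"method": "play_rows", "body": {
  "rows": [
    {"slide": [0,-0.003,0],"delta_rot": [0,0,0],"fingers": -1}
  ]
}}

```text
time_s: 33.38
tcp_pos: [0.63, -0.0284, 0.1629]
eef_rot: [179.8, 0.2, -164.1]
contact_force: [-0.9, 13.7, 1.1]
gripper_width: 0.0003
gripper_force: 6.4
```

Call:
{"method": "play_rows", "body": {
  "rows": [
    {"slide": [0,-0.003,0],"delta_rot": [0,0,0],"fingers": -1}
  ]
}}

```text
time_s: 33.5
tcp_pos: [0.6302, -0.0287, 0.1629]
eef_rot: [179.8, 0.2, -164.1]
contact_force: [-0.7, 14.7, 1.5]
gripper_width: 0.0006
gripper_force: 6.9
```

Call:
{"method": "play_rows", "body": {
  "rows": [
    {"slide": [0,-0.003,0],"delta_rot": [0,0,0],"fingers": -1}
  ]
}}

```text
time_s: 33.62
tcp_pos: [0.6302, -0.0288, 0.1629]
eef_rot: [179.8, 0.2, -164.1]
contact_force: [-1.6, 17.1, 2.6]
gripper_width: 0.0005
gripper_force: 8.1
```

Stiff at about 17 N after 2 mm of travel, so I stop here, back off and look from above again.

Call:
{"method": "play_rows", "body": {
  "rows": [
    {"slide": [0,0,0],"delta_rot": [0,0,0],"fingers": -1},
    {"slide": [0,0.03,0],"delta_rot": [0,0,0],"fingers": -1},
    {"slide": [0,0.12,0],"delta_rot": [0,0,0],"fingers": -1},
    {"slide": [0,0,-0.28],"delta_rot": [0,0,0],"fingers": -1},
    {"slide": [0,0,-0.3],"delta_rot": [0,0,0],"fingers": -1},
    {"slide": [0,0,-0.27],"delta_rot": [0,0,0],"fingers": -1},
    {"slide": [-0.25,-0.12,0],"delta_rot": [0,0,-0.13],"fingers": -1},
    {"slide": [-0.25,-0.12,0],"delta_rot": [0,0,-0.13],"fingers": -1}
  ]
}}

```text
time_s: 34.62
tcp_pos: [0.7061, -0.0238, 0.292]
eef_rot: [-180.0, 0.1, -162.9]
contact_force: [-0.4, 0.2, -0.1]
gripper_width: 0.0004
gripper_force: 0.0
```

Call:
{"method": "play_rows", "body": {
  "rows": [
    {"slide": [0,0,0],"delta_rot": [0,0,0],"fingers": -1},
    {"slide": [0,0,0],"delta_rot": [0,0,0],"fingers": -1}
  ]
}}

```text
time_s: 34.88
tcp_pos: [0.7049, -0.0241, 0.2897]
eef_rot: [-180.0, -0.1, -163.0]
contact_force: [-0.4, -0.5, 0.0]
gripper_width: 0.0003
gripper_force: 0.0
```

```bash
python3 c.py c14.pkl 1
```

```text
[ 0.70487577 -0.02409624  0.28972458]
   x  [-104 -103 -102 -101 -100  -99  -98  -97  -96  -95  -94  -93  -92  -91  -90  -89  -88  -87  -86  -85  -84  -83  -82  -81  -80  -79  -78  -77  -76  -75  -74  -73  -72  -71  -70  -69  -68  -67  -66  -65]
84 [109 112 107 100  97  96  97  98  99  99  99 100 100 100 101 104 112 115 113 111 111 110 110 111 111 112 125 164 206 224 228 227 227 227 228 229 229 224 215 200]
86 [102 102 100  99  99 100 100 101 101 102 102 103 105 107 105 106 110 113 115 115 116 115 117 117 118 120 133 172 218 237 241 241 241 241 241 241 241 241 241 241]
88 [140 147 159 163 161 161 163 167 169 163 161 183 201 206 206 206 205 204 206 208 209 209 209 204 199 196 189 178 206 234 240 240 240 239 239 239 239 239 239 239]
90 [101 112 130 132 123 126 153 173 168 156 165 204 226 227 218 204 191 183 202 222 224 213 199 188 195 201 189 180 210 232 237 237 237 237 236 236 236 236 236 235]
92 [ 84  90  94  95  96  98 103 106 102 100 117 140 147 151 163 167 171 172 177 184 186 186 188 194 205 208 189 170 193 218 230 232 231 229 225 223 229 231 231 229]
94 [ 95  93  93  94  95  97  
[... 429 characters left out ...]
106 105 105 106 106 105 105 106 106]
100 [ 98  95  93  94  96  97  97  97  98  98  98  99  99  99  99  99 100  99 100 100  99 100 100 101 102 104 103 100  98  98  99  98  98  99  98  98  98  99  99  99]
102 [ 97  95  93  93  94  95  94  94  94  94  94  95  96  96  97  99 101 103 102 102 102 102 103 103 104 105 104 104 105 105 105 105 106 106 106 106 106 107 107 108]
104 [ 98  94  93  89  89  91  91  92  95  97  99 102 104 104 102 102 103 105 107 107 107 107 106 107 107 106 107 107 108 109 108 107 107 108 109 110 110 109 110 109]
106 [ 82  86  92  96  98 100 102 102 102 101 100  98  96  96  95  93  93  98 103 105 105 106 107 108 107 107 108 109 110 109 105  98  96 102 109 112 112 112 111 109]
```

Call:
{"method": "play_rows", "body": {
  "rows": [
    {"slide": [0.28,0,0],"delta_rot": [0,0,0],"fingers": -1},
    {"slide": [0.28,0,0],"delta_rot": [0,0,0],"fingers": -1},
    {"slide": [0.27,0,0],"delta_rot": [0,0,0],"fingers": -1},
    {"slide": [0,0,0],"delta_rot": [0,0,0],"fingers": -1}
  ]
}}

```text
time_s: 35.42
tcp_pos: [0.5836, -0.0613, 0.2926]
eef_rot: [-180.0, 0.2, -163.0]
contact_force: [0.1, 0.3, 1.7]
gripper_width: 0.0002
gripper_force: 0.0
```

```bash
python3 c.py c15.pkl -1
```

```text
[ 0.58362277 -0.06129835  0.29257366]
   x  [-104 -103 -102 -101 -100  -99  -98  -97  -96  -95  -94  -93  -92  -91  -90  -89  -88  -87  -86  -85  -84  -83  -82  -81  -80  -79  -78  -77  -76  -75  -74  -73  -72  -71  -70  -69  -68  -67  -66  -65]
84 [142 141 142 144 149 156 162 172 175 164 165 172 183 201 211 209 197 185 185 190 200 215 207 185 199 232 240 241 240 240 240 240 240 240 240 240 240 240 240 240]
86 [185 194 194 194 195 196 195 196 196 197 196 197 197 197 198 198 198 199 198 200 210 224 214 192 208 235 241 243 243 243 243 243 243 243 243 243 243 242 242 242]
88 [187 195 196 196 196 196 196 196 196 196 197 196 197 197 197 197 197 197 198 201 210 225 214 187 191 210 216 217 218 219 220 219 218 220 220 221 221 222 222 223]
90 [189 195 195 196 196 195 196 196 196 196 196 197 197 196 197 197 197 198 198 198 207 222 215 215 230 236 235 235 235 235 235 233 231 233 233 232 232 232 231 232]
92 [192 195 196 196 196 197 197 197 197 198 197 197 197 197 197 197 197 196 197 196 203 217 202 194 216 231 234 234 234 229 226 229 233 233 233 229 223 222 228 232]
94 [183 188 181 172 168 163 1
[... 429 characters left out ...]
231 237 240 240 239 237 232 224 218]
100 [199 184 169 157 151 147 141 134 128 124 122 121 137 192 231 240 242 242 241 241 241 242 243 243 242 241 217 145 105 165 222 236 236 233 236 238 240 241 242 241]
102 [115 115 117 123 128 131 127 123 122 122 123 123 139 192 230 237 240 242 242 241 241 241 242 239 230 225 193 121  94 131 173 187 173 139 136 148 171 194 206 214]
104 [ 88  88  88  89  89  89  88  89  89  89  91  93 114 178 209 196 200 214 230 236 236 235 231 205 152 125 113  95  89  90  92  93  94  94  93  94  93  95  97 100]
106 [104 104 104 104 103 103 102 102 103 102 101  98 102 110 114 108 105 109 117 121 123 124 123 113 101  95  95  94  88  85  84  84  87  87  89  89  88  89  89  89]
```

Both rim ends now sit at about the same small distance in front of the catches, and the pan lies parallel to the rack (1.1° against the rack's 1.2°). The gripper hid the left strip itself, so I look once more from slightly further left.

Call:
{"method": "play_rows", "body": {
  "rows": [
    {"slide": [-0.32,0.02,0],"delta_rot": [0,0,0],"fingers": -1},
    {"slide": [-0.32,0.03,0],"delta_rot": [0,0,0],"fingers": -1},
    {"slide": [-0.32,0.03,0],"delta_rot": [0,0,0],"fingers": -1},
    {"slide": [0,0,0],"delta_rot": [0,0,0],"fingers": -1},
    {"slide": [0,0,0],"delta_rot": [0,0,0],"fingers": -1}
  ]
}}

```text
time_s: 36.1
tcp_pos: [0.7206, -0.0067, 0.2896]
eef_rot: [-180.0, -0.1, -162.9]
contact_force: [-0.2, -0.2, -0.1]
gripper_width: 0.0003
gripper_force: 0.0
```

```bash
python3 c.py c16.pkl 1
```

```text
[ 0.72057823 -0.0066768   0.2895622 ]
   x  [-104 -103 -102 -101 -100  -99  -98  -97  -96  -95  -94  -93  -92  -91  -90  -89  -88  -87  -86  -85  -84  -83  -82  -81  -80  -79  -78  -77  -76  -75  -74  -73  -72  -71  -70  -69  -68  -67  -66  -65]
84 [117 110 107 107 108 109 110 117 125 131 131 122 100  84  80  79  78  77  76  76  76  77  78  80  81  86 113 167 207 222 225 225 225 225 226 225 222 218 205 189]
86 [140 136 136 137 140 141 139 140 143 149 146 142 142 161 177 178 169 142 113 106 106 105 105 107 107 110 129 176 218 234 236 236 237 237 237 237 237 237 237 238]
88 [163 152 148 153 166 163 153 150 158 165 160 167 183 209 221 210 199 191 184 184 185 186 186 184 177 173 168 173 209 235 239 239 239 239 239 239 239 239 239 238]
90 [161 169 168 170 181 187 186 183 174 165 185 227 233 233 232 227 217 217 226 232 232 229 218 201 197 197 185 186 216 233 236 236 237 236 236 236 236 236 235 235]
92 [185 172 158 147 160 174 172 164 161 162 176 195 193 184 182 178 173 176 189 197 198 196 193 193 210 212 192 184 211 230 233 233 233 233 233 233 233 233 233 233]
94 [211 191 171 160 171 183 1
[... 429 characters left out ...]
224 222 222 222 221 221 220 220 220]
100 [213 194 175 162 170 182 186 187 187 186 186 186 184 184 185 184 184 181 182 183 179 177 175 173 177 183 176 160 154 151 150 150 154 159 160 160 157 153 151 153]
102 [212 194 175 159 163 174 173 173 173 164 153 153 156 165 173 178 194 200 202 203 202 201 199 198 200 203 205 203 203 204 207 208 210 210 209 209 209 211 211 212]
104 [178 164 157 145 138 140 141 152 170 185 198 209 214 213 203 189 197 206 216 221 221 220 221 224 228 229 230 231 231 230 226 212 198 199 215 225 227 225 222 217]
106 [106 115 149 176 195 208 215 216 211 202 187 167 146 127 110  99 108 156 208 226 228 230 232 235 237 236 236 236 237 236 223 172 125 154 211 232 235 235 235 233]
```

The left catch has now dropped. Its tip moved from x=-77 to -79.3, with a dark gap before the rim edge at -76.5, just like the right one. I raise the arm clear and hand in.

Call:
{"method": "play_rows", "body": {
  "rows": [
    {"slide": [0,0.2,-0.25],"delta_rot": [0,0,0],"fingers": -1},
    {"slide": [0,0.3,-0.1],"delta_rot": [0,0,0],"fingers": -1},
    {"slide": [0,0,0],"delta_rot": [0,0,0],"fingers": -1},
    {"slide": [0,0,0],"delta_rot": [0,0,0],"fingers": -1}
  ]
}}

```text
time_s: 36.65
tcp_pos: [0.6979, 0.0644, 0.3438]
eef_rot: [180.0, 0.1, -162.9]
contact_force: [-0.3, -0.2, -0.0]
gripper_width: 0.0005
gripper_force: 0.0
```

```bash
python3 -c "
from plant import r
print(r.close_job())"
```

```text
the job is handed in; nothing more can be done
None
```

The pan is in the top runner pair and released, and the wrist camera shows both catches down; I handed the job in at about 36.7 s, but the hand-in returned no verdict, the left catch only dropped after three extra pushes (the last on the rim, peak about 17 N), and I viewed 11 pictures, one over the limit of 10.

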